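Pin the specimen plates in their drawer

ROBOT

A 6-joint arm with a two-finger parallel gripper is mounted at the origin on the work surface. World frame = base frame: x ahead of the robot, y to its left, z up, the work surface at z = 0. Lengths are in mm, angles in rad, forces in N, time in s.
With the tool pointing down it reaches from about 400 to 925 mm from the base axis. Payload 12.5 kg.
Tool frame: the origin (TCP) lies at the very end of the fingers, on their centre line; the grasp point (between the pads) lies 19 mm behind it; z points along the fingers, y is the direction in which the jaws open and shut (so a half turn about z gives the same grasp; the last joint's range is limited). The gripper opens to 95 mm and grips with 3 to 60 N. Pads are 20 mm wide; open, the fingers measure 119 mm over their backs; the gripper's body (75 mm by 180 mm) begins 59 mm behind the grasp point.
Start: joints at [-1.377, 0.491, 1.559, -0, 1.092, -0.106], TCP at [184.604, -597.133, 214.661] pointing down, gripper open.
Joint ranges: [-3.1, 3.1], [-0.84, 2.19], [0.05, 2.79], [-1.13, 4.28], [0.06, 2.93], [-2.69, 2.69]. Speed limits (rad/s): [2.22, 2.22, 2.79, 3.14, 3.14, 3.14].

INTERFACE

Orientations are given as [roll, pitch, yaw] about the fixed x, y, z axes, in that order (R = Rz(yaw) Ry(pitch) Rx(roll)).
In Python, from cell import env, read_camera, get_calibration gives the robot as it stands.
- The arm moves only by the tool arm_command, never from a script. Its argument "targets" is a list of rows, each a list of 3 entries, a list of its own where there are three numbers: the turn, a rotation vector about the tool's x, y, z in rad, then the shift along the tool's x, y, z in m, then the closure in counts, from 0 (fully open) to 255 (shut). In form: [[[rx, ry, rz], [tx, ty, tz], fingers], ...]. A call has 1 to 8 rows; each row is the pose to reach, as a shift and turn from the pose commanded when the call began, along the tool's axes at that moment; what a row does not reach only later rows make up. A row lasts 1/10 s, in which the tool goes at most 50 mm and 8.59 degrees, less where a joint would pass 70% of its speed; a pose out of reach is approached as far as the arm can. A call with a gripper value outside its range is refused whole. The fingers move at their own pace and stop on an object; the grip force is fixed at half the most. Time passes only in rows, so rows that repeat a pose let the fingers close. It gives the time, the measured TCP pose, the force and the opening at its end, in the units of the state.
- env.state(): the state, without advancing time (a new reading comes with each control period).
- read_camera(name): name is "scene" or "top" or "wrist"; returns (picture, depth): 480x640x3 uint8, blue, green, red; 480x640 float32, mm along the optical axis (not along the pixel's ray), 0 where there is no reading.
- get_calibration(name): a dict with "vfov" (degrees; the focal length in pixels is half the picture's height over the tangent of half this angle, whatever the lens; pixels are square), "cx", "cy" (the principal point, pixels), "k1" (the pictures are not rectified: a ray, as slopes to the right and down, at radius r is drawn at 1 + k1 r^2 times it, then the intrinsics apply), "world_from_camera" (4x4, takes a point from camera to world coordinates). Camera axes: x right, y down, z forward; pixel columns grow to the right and rows downward; lengths in mm; the calibration is good to about 2 mm. A picture is of the moment at which its call begins: read the wrist's pose just before it. get_calibration takes no time and is no camera call; for the wrist camera it gives the pose at the moment of the call.
- env.job_done(): hands the job in, once; it reports no verdict.
The state is a dict: "t": time; "joints": joint angles; "qvel": joint speeds; "tau": joint torques, N m; "eef_pos": TCP position; "tcp_rot": TCP orientation; "ft_force": force on the tool from outside, world axes, zero at the start; "moment": the same for the moment, N m; "opening": opening from 0.0 (shut) to 1.0 (fully open).
Only numpy, scipy, OpenCV 4.12 (cv2) and the standard library are available. Lean on these libraries where they do the work, as an engineer would, in place of code of your own. Each camera call takes 0.05 s, during which the arm holds its last target.

TASK

The microscope lesson is over: stack every loose specimen plate flat in the nest in the open drawer, in any order, then push both red-headed pins from the wooden rack all the way down through the stack, one in each hole. Then gently push the drawer fully home past its catch, without knocking over or shifting the stain bottle or the petri dish.

Things in the scene. Friction and masses are not known exactly. Their poses are not given: they have to be found in the camera images.
- plate_a: Specimen plate: green plastic slab 84 (x) x 54 (y) x 10 (z) mm, 50 g, lying flat, the same either way round, with two 14 mm square through holes on its x axis, 26 mm either side of the middle, and a round white window between them. Origin: centre of its underside. It is gripped across its 54 mm width at mid-length. May be absent.
- plate_b: Specimen plate: orange plastic slab 84 (x) x 54 (y) x 10 (z) mm, 50 g, lying flat, the same either way round, with two 14 mm square through holes on its x axis, 26 mm either side of the middle, and a round white window between them. Origin: centre of its underside. It is gripped across its 54 mm width at mid-length. May be absent.
- plate_c: Specimen plate: yellow plastic slab 84 (x) x 54 (y) x 10 (z) mm, 50 g, lying flat, the same either way round, with two 14 mm square through holes on its x axis, 26 mm either side of the middle, and a round white window between them. Origin: centre of its underside. It is gripped across its 54 mm width at mid-length. May be absent.
- plate_d: Specimen plate: white plastic slab 84 (x) x 54 (y) x 10 (z) mm, 50 g, lying flat, the same either way round, with two 14 mm square through holes on its x axis, 26 mm either side of the middle, and a round white window between them. Origin: centre of its underside. It is gripped across its 54 mm width at mid-length. May be absent.
- pin_1: Locking pin, 92 mm long, upright, 60 g: 10 mm round steel rod (66 mm long, its tip tapering to 5 mm over the last 7 mm) under a red round head 18 mm across and 26 mm tall, gripped there. Origin: centre of the tip, at the bottom; z runs up to the head. It starts standing in a rack hole, its tip on the table; the two pins are alike.
- pin_2: Locking pin, 92 mm long, upright, 60 g: 10 mm round steel rod (66 mm long, its tip tapering to 5 mm over the last 7 mm) under a red round head 18 mm across and 26 mm tall, gripped there. Origin: centre of the tip, at the bottom; z runs up to the head. It starts standing in a rack hole, its tip on the table; the two pins are alike.
- rack: Fixed wooden rack for the pins, 100 (x) x 45 (y) x 36 mm high, with two 12 mm square through holes on its x axis, 30 mm either side of the middle. Origin: centre of its underside.
- drawer (a joint): How far the drawer is open (m): 0 is fully home, 0.225 fully out. It slides with about 2 N of friction. A sprung catch adds some 4 N over the last 11 mm; once past it (about 0.004) the catch draws the drawer to 0 and holds it. When open it stays where it is left.
- nest (a point): Centre of the top face of the grey block (86 x 56 mm, 16 mm high) on the drawer's floor, where the lowest plate lies; moves with the drawer. x points into the cabinet (closing direction), y along the drawer's width, z up. Plates lie with their length along x, either way round, 10 mm a layer, up to four. The black guides around it leave the plates 1.5 mm of play on each side.
- guide_top (a point): Point 47 mm straight above point nest, level with the top of the black guides: one at each short end (36 mm wide) and one at each corner of the long sides (more than 32 mm from the centre along x). They rise straight to 36 mm above the nest, then flare outward to 47 mm. The long sides are open at mid-length, so fingers have room there. Axes as the nest's.
- hole_near (a point): Mouth of one of the nest's two square holes (12 mm wide, 16 mm deep, closed below by the drawer's floor), 26 mm from the nest's centre towards the drawer's front (-x of the nest); at the level of the nest's top face. A pin is fully home with its tip on the floor of this hole, 16 mm below this point. Axes as the nest's.
- hole_far (a point): Mouth of one of the nest's two square holes (12 mm wide, 16 mm deep, closed below by the drawer's floor), 26 mm from the nest's centre towards the cabinet (+x of the nest); at the level of the nest's top face. A pin is fully home with its tip on the floor of this hole, 16 mm below this point. Axes as the nest's.
- drawer_front (a point): Middle of the outer face of the drawer's blue front panel (204 mm wide, from 4 to 78 mm above the table; no handle), 45 mm above the table: the place to push. x points in the closing direction; the nest's centre lies 95 mm behind. The side walls, 84 mm either side of the middle, are 54 mm high. Flush with the cabinet's front when home.
- cabinet: Fixed grey metal cabinet, 260 (x) x 230 (y) x 128 mm high, one drawer; its open front faces -x. Its roof clears the pins by 14 mm once they are fully home. Origin: centre of its underside.
- stain_bottle: Amber bottle 42 mm wide, 85 mm high, to be left alone. Origin: centre of its underside.
- petri_dish: Clear dish 90 mm wide, 15 mm high, to be left alone. Origin: centre of its underside.
Mind the look-alikes: they are no part of the job. What is shaped like the plate_b but black is not meant.

How it is judged:
By the outcome, as a careful person would: the job done as asked, in the order asked, and still so for the second after the job is handed in, with the robot touching nothing.
Of plate_a, plate_b, plate_c, plate_d only 2 to 4 are there at a start; the rules pass over those that are not, and their reading is None.
At some moment in a run one of plate_a, plate_b, plate_c, plate_d may be knocked a few centimetres aside while the robot is not near it.
It also fails if it takes over 210 s, if anything falls off the work surface, if the arm or the gripper's body presses on something with over 40 N, if the wrist force passes 120 N, or if a joint passes its speed limit or range.

## Working session

There is one attempt and no reset: what is moved stays moved. The work goes in short steps, Python scripts to look and compute and a tool call to move; the robot and the scene stay as the last step left them, time stands still between calls to the robot, and variables do not carry over. Pictures are saved under pics/ and viewed, and the job is handed in when it is done.

Besides the shell and the picture viewer there is one more tool, called after "Call:" as name([rows], argument=value, ...), one row to a line, values as JSON. arm_command: Moves the arm, as the interface text tells. Its arguments: {"type":"object","properties":{"targets":{"type":"array"}},"required":["targets"]}

```bash
ls; mkdir -p pics; cat > h.py <<'E'
import numpy as np, cv2
from cell import env, read_camera, get_calibration
def K(c):
    f=240/np.tan(np.radians(c['vfov'])/2); return f
def rays(c,px):
    px=np.atleast_2d(np.asarray(px,float)); f=K(c)
    d=np.stack([(px[:,0]-c['cx'])/f,(px[:,1]-c['cy'])/f],1)
    u=d.copy()
    for _ in range(30):
        r2=(u**2).sum(1,keepdims=True); u=d/(1+c['k1']*r2)
    return np.hstack([u,np.ones((len(u),1))])
def plane(c,px,z):
    T=np.array(c['world_from_camera']); r=rays(c,px)@T[:3,:3].T; o=T[:3,3]
    return o+r*((z-o[2])/r[:,2])[:,None]
def depthpt(c,px,dep):
    T=np.array(c['world_from_camera']); r=rays(c,px)*np.asarray(dep,float).reshape(-1,1)
    return r@T[:3,:3].T+T[:3,3]
def proj(c,P):
    T=np.array(c['world_from_camera']); P=np.atleast_2d(P)
    q=(P-T[:3,3])@T[:3,:3]; u=q[:,:2]/q[:,2:]
    r2=(u**2).sum(1,keepdims=True); u=u*(1+c['k1']*r2)
    return u*K(c)+[c['cx'],c['cy']]
E
python3 - <<'E'
from h import *
for n in ['scene','top','wrist']:
    c=get_calibration(n); im,d=read_camera(n)
    cv2.imwrite(f'pics/{n}0.png',im); np.save(f'/tmp/{n}0.npy',d)
    print(n,c['vfov'],c['cx'],c['cy'],c['k1'],np.round(c['world_from_camera'],3).tolist())
print(env.state())
E
```

```text
pics
scene 55.43261134542531 322.3735885843776 238.7160097161124 -0.015434254866902659 [[0.78, 0.359, -0.513, 1101.435], [0.626, -0.451, 0.637, -642.39], [-0.003, -0.818, -0.576, 718.143], [0.0, 0.0, 0.0, 1.0]]
top 56.37531391171117 313.5116149889488 238.728106755258 -0.06999490258151121 [[-0.062, -0.974, 0.216, 260.886], [-0.998, 0.062, -0.008, 55.02], [-0.005, -0.216, -0.976, 1353.57], [0.0, 0.0, 0.0, 1.0]]
wrist 63.51887431036108 310.9474859226366 240.43501205220537 -0.0866378700171417 [[0.296, -0.915, -0.275, 262.265], [-0.955, -0.283, -0.085, -573.884], [-0.0, 0.287, -0.958, 384.966], [0.0, 0.0, 0.0, 1.0]]
{'t': 0.15, 'joints': array([-1.37666771e+00,  4.91412048e-01,  1.55926173e+00, -1.67755800e-05,
        1.09165478e+00, -1.05590231e-01]), 'qvel': array([-3.09243692e-05, -2.24521318e-03, -2.21070691e-03, -1.14470213e-03,
        1.18496709e-03, -1.88768205e-03]), 'tau': array([ 2.02947791e-03, -6.12897921e+01, -2.58277541e+01,  6.92825066e-02,
        4.72959154e-02, -7.34668288e-05]), 'eef_pos': array([ 184.52845735, -596.99029536,  214.21804021]), 'tcp_rot': array([-3.14085928e+00, -6.27619864e-05,  2.99726563e-01]), 'ft_force': array([-0.43033193,  0.23550537,  0.26626227]), 'moment': array([-0.04183103,  0.03181479, -0.01027581]), 'opening': 0.9994894151536468}
```

View pics/top0.png

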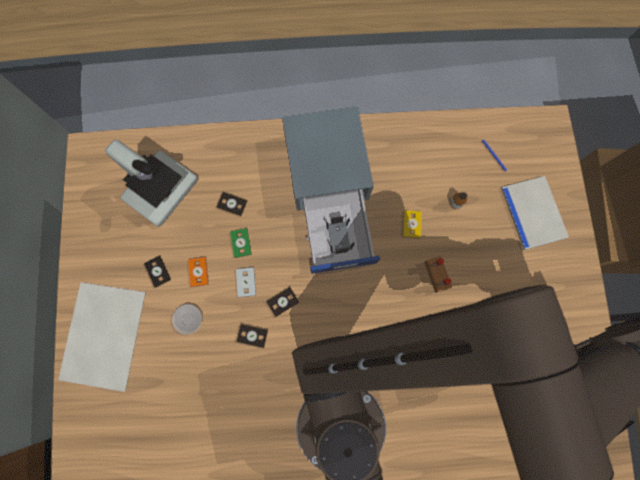

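View pics/scene0.png

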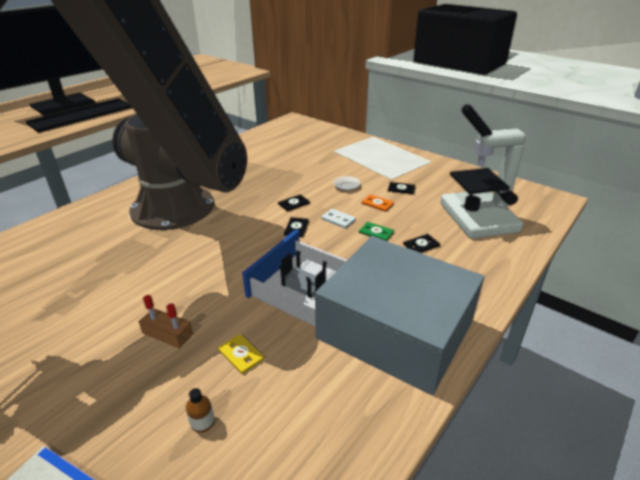

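View pics/wrist0.png

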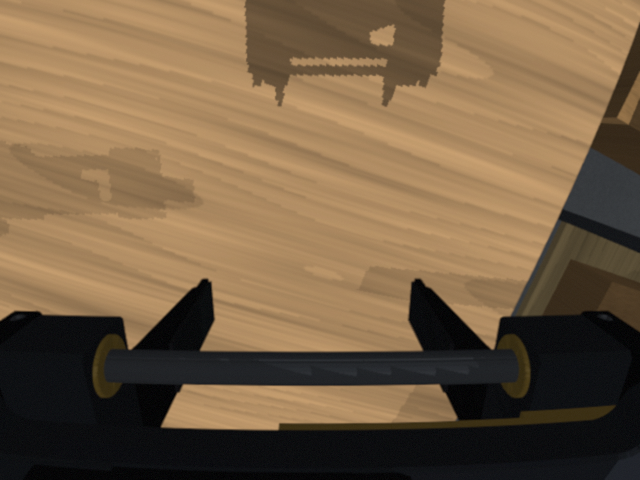

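All four plates are present. In the top picture: green (241,242), orange (198,271), white (245,282), yellow (413,223), rack (439,273), drawer front (344,265), with the bottle at (458,199) and the dish at (187,318).

```bash
cat >> h.py <<'E'
RNG={'green':((45,120,60),(80,255,255)),'orange':((6,180,150),(17,255,255)),'yellow':((22,180,120),(32,255,255)),'white':((0,0,170),(180,45,255)),'blue':((105,150,60),(130,255,255)),'red':((170,150,60),(180,255,255))}
def comps(im,name,amin=60):
    h=cv2.cvtColor(im,cv2.COLOR_BGR2HSV); m=cv2.inRange(h,*RNG[name])
    if name=='red': m|=cv2.inRange(h,(0,190,60),(4,255,255))
    cs,_=cv2.findContours(m,cv2.RETR_EXTERNAL,cv2.CHAIN_APPROX_NONE)
    return sorted([c for c in cs if cv2.contourArea(c)>=amin],key=cv2.contourArea,reverse=True)
def fitrect(c,ct,z):
    """rect on plane z: centre, long, short, long-axis angle"""
    P=plane(c,ct.reshape(-1,2),z)[:,:2].astype(np.float32)
    (x,y),(w,h),a=cv2.minAreaRect(P)
    if w<h: w,h,a=h,w,a+90
    a=(a+90)%180-90
    return np.round([x,y,w,h,a],1)
E
python3 - <<'E'
from h import *
c=get_calibration('top'); im=cv2.imread('pics/top0.png')
d=np.load('/tmp/top0.npy')
for n in RNG:
    for ct in comps(im,n,15)[:4]:
        m=cv2.moments(ct); print(n,cv2.contourArea(ct),round(m['m10']/m['m00']),round(m['m01']/m['m00']),fitrect(c,ct,10 if n not in('blue','red') else 78))
for q in [(439,273),(458,199),(187,318),(345,270),(310,268),(380,263),(284,116),(360,108),(371,190),(296,203),(335,130),(325,235)]:
    print(q,np.round(depthpt(c,[q],[d[q[1],q[0]]]),0))
E
```

```text
green 361.0 240 243 [560.7 268.8  79.4  49.3   8.6]
orange 422.5 198 271 [479.3 402.   83.1  53.2   4.7]
yellow 183.0 413 222 [ 588.7 -265.9   80.4   50.4   -8.5]
white 6489.5 102 337 [302.6 696.  295.5 209.1 -11.5]
white 2456.5 537 212 [ 602.2 -666.6  208.4  139.5   11.4]
white 441.5 170 201 [717.5 480.  191.4  36.2 -44.8]
white 407.5 245 282 [438.3 257.7  80.5  51.9   2.4]
blue 125.5 516 217 [ 571.1 -562.4  183.    10.6   10.9]
blue 25.0 321 267 [457.9  28.8  56.4   9.6 -84.1]
(439, 273) [[ 424. -322.   38.]]
(458, 199) [[ 642. -401.   61.]]
(187, 318) [[341. 438.   1.]]
(345, 270) [[456. -46.   7.]]
(310, 268) [[459.  60.  72.]]
(380, 263) [[ 471. -155.    1.]]
(284, 116) [[1391.  149. -767.]]
(360, 108) [[1401. -246. -747.]]
(371, 190) [[ 678. -136.   87.]]
(296, 203) [[655.  89.  78.]]
(335, 130) [[857. -40. 131.]]
(325, 235) [[567.   8.  13.]]
```

```bash
cat >> h.py <<'E'
from scipy.spatial.transform import Rotation as Ro
def go(x,y,z,yaw):
    """print the tool-frame shift/turn from the measured pose to a tool-down goal"""
    s=env.state(); R0=Ro.from_euler('xyz',s['tcp_rot']); R1=Ro.from_euler('xyz',[np.pi,0,yaw])
    t=R0.inv().apply(np.array([x,y,z])-s['eef_pos'])/1000; r=(R0.inv()*R1).as_rotvec()
    print('goal',x,y,z,round(yaw,3),'turn',np.round(r,4).tolist(),'shift',np.round(t,4).tolist(),'dist',round(np.linalg.norm(t)*1000),'open',round(s['opening'],3),'t',round(s['t'],2))
def snap(n,name):
    s=env.state(); c=get_calibration(n); im,d=read_camera(n); cv2.imwrite(f'pics/{name}.png',im); return c,im,d,s
E
python3 -c "
from h import *
go(530,-257,150,-.148)"
```

```text
goal 530 -257 150 -0.148 turn [-0.0007, 0.0001, 0.4477] shift [0.4305, -0.2228, 0.0644] dist 489 open 0.999 t 0.15
```

Call:
arm_command([
  [[0,0,0.15],[0.04,-0.02,0.006],0],
  [[0,0,0.3],[0.085,-0.043,0.012],0],
  [[0,0,0.448],[0.13,-0.066,0.018],0],
  [[0,0,0.448],[0.172,-0.09,0.025],0],
  [[0,0,0.448],[0.215,-0.112,0.032],0],
  [[0,0,0.448],[0.258,-0.134,0.038],0],
  [[0,0,0.448],[0.3,-0.156,0.045],0],
  [[0,0,0.448],[0.344,-0.178,0.051],0],
])

```text
t: 0.95
eef_pos: [461.7, -323.8, 163.3]
tcp_rot: [-3.142, 0.0, -0.148]
ft_force: [0.9, 0.2, -0.7]
opening: 1.002
```

```bash
python3 -c "
from h import *
go(530,-257,150,-.148)"
```

```text
goal 530 -257 150 -0.148 turn [-0.0001, 0.0003, -0.0004] shift [0.0577, -0.0762, 0.0133] dist 96 open 1.002 t 0.95
```

Call:
arm_command([
  [[0,0,0],[0.027,-0.036,0.006],0],
  [[0,0,0],[0.057,-0.075,0.013],0],
  [[0,0,0],[0.057,-0.076,0.013],0],
  [[0,0,0],[0.057,-0.076,0.013],0],
])

```text
t: 1.35
eef_pos: [528.6, -257.7, 150.2]
tcp_rot: [-3.141, 0.001, -0.146]
ft_force: [0.4, -0.1, -0.3]
opening: 0.999
```

```bash
python3 - <<'E'
from h import *
c,im,d,s=snap('wrist','w1')
print(s['t'],s['eef_pos'],s['tcp_rot'])
for ct in comps(im,'yellow',300)[:3]: print(cv2.contourArea(ct),ct.reshape(-1,2).mean(0),fitrect(c,ct,10))
E
```

```text
1.35 [ 528.60223096 -257.73588303  150.17599241] [-3.14143773e+00  8.85630329e-04 -1.45765806e-01]
7225.5 [309.13256484 152.41786744] [ 586.4 -265.7   83.5   54.3   -8.4]
```

View pics/w1.png

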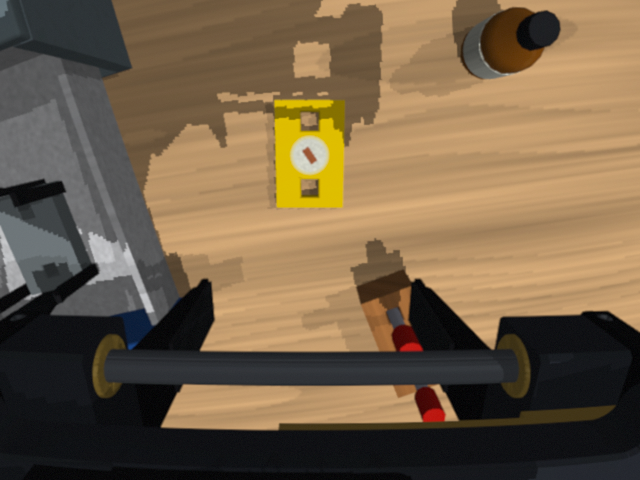

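The plate is at (310,154) and measures 83.5 x 54.3, which matches. Next I'll descend and grasp it.

```bash
python3 -c "
from h import *
go(586.4,-265.7,3,-.147)"
```

```text
goal 586.4 -265.7 3 -0.147 turn [0.0, 0.0006, -0.0004] shift [0.0588, -0.0017, 0.1474] dist 159 open 1.0 t 1.4
```

Call:
arm_command([
  [[0,0,0],[0.028,0,0.03],0],
  [[0,0,0],[0.057,-0.001,0.065],0],
  [[0,0,0],[0.058,-0.002,0.105],0],
  [[0,0,0],[0.058,-0.002,0.13],0],
  [[0,0,0],[0.058,-0.002,0.146],0],
  [[0,0,0],[0.058,-0.002,0.147],0],
  [[0,0,0],[0.058,-0.002,0.147],0],
])

```text
t: 2.1
eef_pos: [585.9, -266.3, 4.6]
tcp_rot: [3.141, -0.001, -0.149]
ft_force: [0.7, -0.5, 0.8]
opening: 1.003
```

```bash
python3 - <<'E'
from h import *
c,im,d,s=snap('wrist','w2')
print(s['t'],s['eef_pos'],s['tcp_rot'],s['ft_force'])
for ct in comps(im,'yellow',300)[:3]: print(cv2.contourArea(ct),ct.reshape(-1,2).mean(0),fitrect(c,ct,10))
go(586.4,-265.7,3,-.147)
E
```

```text
2.1 [ 585.9497646  -266.29614532    4.55522551] [ 3.14114442e+00 -9.22473298e-04 -1.49274500e-01] [ 0.65096792 -0.53059983  0.78916583]
15101.5 [307.58640777 283.94563107] [ 594.8 -266.9   67.5   54.5   -8.5]
goal 586.4 -265.7 3 -0.147 turn [0.0008, -0.0018, -0.0019] shift [0.0, -0.0005, 0.0021] dist 2 open 0.999 t 2.15
```

View pics/w2.png

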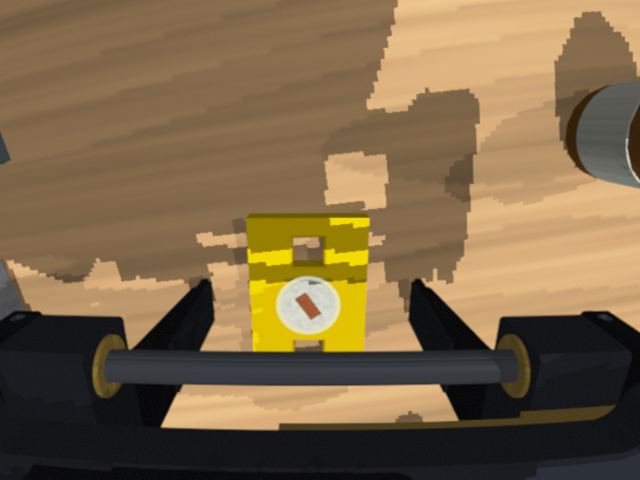

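The window is centred between the fingers at (308,305), so I'll close the gripper.

Call:
arm_command([
  [[0,0,0],[0,0,0.001],255],
  [[0,0,0],[0,0,0.001],255],
  [[0,0,0],[0,0,0.001],255],
  [[0,0,0],[0,0,0.001],255],
  [[0,0,0],[0,0,0.001],255],
  [[0,0,0],[0,0,0.001],255],
])

```text
t: 2.75
eef_pos: [586.0, -265.3, 2.7]
tcp_rot: [3.141, -0.0, -0.148]
ft_force: [-0.1, 0.4, 1.6]
opening: 0.561
```

```bash
cat >> h.py <<'E'
def window(c,im,z,tcp,yaw):
    """white round window centre on plane z, world and in tool x,y"""
    h=cv2.cvtColor(im,cv2.COLOR_BGR2HSV); m=cv2.inRange(h,(0,0,120),(180,50,255))
    m[320:]=0
    m=cv2.morphologyEx(m,cv2.MORPH_OPEN,np.ones((5,5)))
    cs,_=cv2.findContours(m,cv2.RETR_EXTERNAL,cv2.CHAIN_APPROX_NONE)
    for k in cs:
        a=cv2.contourArea(k)
        if a<500: continue
        P=plane(c,k.reshape(-1,2),z)[:,:2].astype(np.float32); (x,y),r=cv2.minEnclosingCircle(P)
        if a>0 and r<40:
            dx=np.array([x,y])-tcp[:2]
            print('win',k.reshape(-1,2).mean(0).round(),np.round([x,y,r],1),'tool xy',round(dx@[np.cos(yaw),np.sin(yaw)],1),round(dx@[np.sin(yaw),-np.cos(yaw)],1))
E
python3 - <<'E'
from h import *
c,im,d,s=snap('wrist','w3')
print(s['t'],s['eef_pos'],s['tcp_rot'],s['ft_force'],s['opening'])
window(c,im,10,s['eef_pos'],s['tcp_rot'][2])
E
```

```text
2.75 [ 585.98123839 -265.32546339    2.69761612] [ 3.14145775e+00 -9.74337634e-05 -1.48116621e-01] [-0.05461167  0.39797018  1.5979896 ] 0.5612762514441573
win [310. 302.] [ 586.3 -266.5   14.5] tool xy 0.5 1.1
```

```bash
python3 -c "
from h import *
go(586,-265,150,-.148)
go(460,-54,160,.09)"
```

```text
goal 586 -265 150 -0.148 turn [0.0001, -0.0001, -0.0001] shift [-0.0, -0.0003, -0.1473] dist 147 open 0.564 t 2.8
goal 460 -54 160 0.09 turn [0.0001, -0.0, -0.2381] shift [-0.1558, -0.1904, -0.1573] dist 292 open 0.564 t 2.8
```

Call:
arm_command([
  [[0,0,0],[0,0,-0.03],255],
  [[0,0,0],[0,0,-0.075],255],
  [[0,0,-0.05],[-0.01,-0.012,-0.12],255],
  [[0,0,-0.12],[-0.035,-0.04,-0.15],255],
  [[0,0,-0.2],[-0.065,-0.08,-0.157],255],
  [[0,0,-0.238],[-0.095,-0.118,-0.157],255],
  [[0,0,-0.238],[-0.125,-0.155,-0.157],255],
  [[0,0,-0.238],[-0.155,-0.19,-0.157],255],
])

```text
t: 3.6
eef_pos: [459.4, -53.0, 159.8]
tcp_rot: [3.141, -0.0, 0.09]
ft_force: [0.8, 0.6, -0.7]
opening: 0.569
```

Call:
arm_command([
  [[0,0,0],[0,0,0],255],
  [[0,0,0],[0,0,0],255],
])

```text
t: 3.8
eef_pos: [460.9, -54.0, 160.1]
tcp_rot: [3.141, -0.001, 0.091]
ft_force: [0.0, -0.2, -0.5]
opening: 0.564
```

```bash
python3 - <<'E'
from h import *
c,im,d,s=snap('wrist','w4'); np.save('/tmp/w4.npy',d)
print(s['t'],s['eef_pos'],s['tcp_rot'],s['ft_force'],s['opening'])
E
```

```text
3.8 [460.87104192 -54.01969844 160.06415007] [ 3.14105656e+00 -9.86861978e-04  9.14738182e-02] [ 0.04488608 -0.23078112 -0.5009451 ] 0.5636215035425807
```

View pics/w4.png

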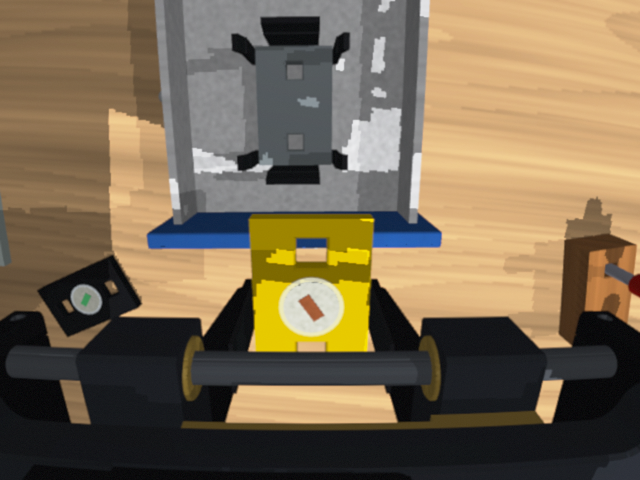

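Nest holes are at (294,71) and (296,142), the drawer front top runs from (150,235) to (440,235), and the held plate's window is at (311,307).

```bash
python3 - <<'E'
from h import *
c=get_calibration('wrist'); im=cv2.imread('pics/w4.png'); d=np.load('/tmp/w4.npy'); s=env.state()
g=cv2.cvtColor(im,cv2.COLOR_BGR2GRAY)
cv2.imwrite('pics/w4z.png',cv2.resize(im[0:200,210:380],None,fx=3,fy=3,interpolation=cv2.INTER_NEAREST))
q=np.array([(275,60),(315,60),(275,105),(270,140),(318,140),(320,155)]); print(np.round(depthpt(c,q,d[q[:,1],q[:,0]]),1))
q=np.array([(220,120),(370,60),(220,60)]); print(np.round(depthpt(c,q,d[q[:,1],q[:,0]]),1))
for b in [(283,60,308,83),(283,130,308,155)]:
    print(g[b[1]:b[3]:2,b[0]:b[2]:2])
window(c,im,s['eef_pos'][2]+7.3,s['eef_pos'],s['tcp_rot'][2])
q=np.array([(148,240),(440,240)]);print(plane(c,q,78))
E
```

```text
[[586.3 -18.3  28.7]
 [588.7 -47.3  29.7]
 [554.7 -20.6  28.9]
 [528.8 -18.6  29.1]
 [532.  -54.9  28.5]
 [521.  -57.4  29.1]]
[[540.4  23.4  14. ]
 [595.5 -89.3  12.2]
 [585.4  25.6  12.3]]
[[ 89  78  67  66  67  66  65  66  65  65  71  72  74]
 [ 85  74  51  51  53  51  52  52  52  53  66  75  74]
 [ 85  76  64  69  69  71  70  69  69  69  68  77  77]
 [ 89  68  96 115 115 113 114 109 109 106  81  90  90]
 [ 90  76  97 114 113 115 115 110 108 105  81  89  91]
 [ 90  79 100 115 112 115 117 115 112 106  81  90  90]
 [ 89  80 101 116 114 114 117 116 114 107  82  91  89]
 [ 89  81 100 113 111 112 113 115 115 107  79  90  91]
 [ 87  81  93 114 112 113 114 115 114 105  78  89  91]
 [ 88  79  92 109 109 110 107 106 105  98  78  89  90]
 [ 89  85  85  86  88  88  86  87  86  85  85  89  90]
 [ 89  89  89  90  89  88  89  90  89  90  90  90  89]]
[[ 88  87  88  88  87  87  89  87  88  87  88  88  88]
 [ 88  87  83  84  86  83  84  84  83  84  84  87  87]
 [ 88  85  76  89  91  91  92  90  91  94  80  85  87]
 [ 87  84  81 111 114 114 113 114 113 110  83  86  87]
 [ 84  81  82 113 115 115 114 112 109 108  83  85  87]
 [ 87  86  82 112 115 114 114 110 107 109  83  84  87]
 [ 87  85  81 109 113 112 112 111 111 110  84  86  86]
 [ 86  85  78 109 112 110 110 112 113 110  84  85  88]
 [ 86  86  77 110 111 113 114 113 113 110  83  86  87]
 [ 86  86  77 104 109 111 111 109 107 108  82  85  87]
 [ 87  85  76  72  74  73  73  72  72  73  70  85  86]
 [ 86  86  85  83  84  83  85  85  85  85  85  86  86]
 [ 86  87  86  82  77  77  78  78  76  77  75  77  75]]
win [ 86. 299.] [454.7  51.7   7.6] tool xy 2.9 -106.6
win [310. 301.] [462.2 -55.7  13.9] tool xy 0.8 1.0
[[ 457.14943341   56.83320325   78.        ]
 [ 475.28346092 -143.65333816   78.        ]]
```

View pics/w4z.png

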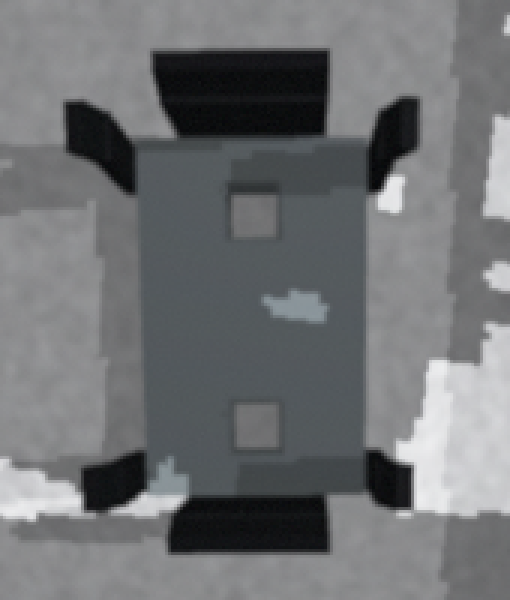

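```bash
python3 - <<'E'
from h import *
c=get_calibration('wrist'); s=env.state(); tcp=s['eef_pos']; yaw=s['tcp_rot'][2]
def loc(px,z):
    P=plane(c,px,z)[:,:2]; return P
far=loc([(286,62),(303.7,62),(286,79.7),(303.7,79.7)],28.7); near=loc([(287.8,133.3),(304.3,133.3),(287.8,150.7),(304.3,150.7)],28.7)
print('sides',np.linalg.norm(far[1]-far[0]),np.linalg.norm(far[2]-far[0]),np.linalg.norm(near[1]-near[0]),np.linalg.norm(near[2]-near[0]))
F=far.mean(0);N=near.mean(0); v=F-N; print(F,N,np.linalg.norm(v),np.arctan2(v[1],v[0]),'mid',(F+N)/2)
B=loc([(255.7,45.7),(332,45.7),(257.5,164.7),(331.5,164.7)],28.7);print(B, B.mean(0))
for k in ((0,1),(2,3),(0,2),(1,3)): 
    e=B[k[1]]-B[k[0]];print(np.linalg.norm(e),np.arctan2(e[1],e[0]))
E
```

```text
sides 12.877413505303021 12.346910162692138 12.478366436005713 12.976005034621757
[580.01101082 -33.31174248] [529.03658293 -38.37980984] 51.22575138985913 0.0990980478727545 mid [554.52379687 -35.84577616]
[[595.00990942  -3.66546887]
 [599.79273797 -58.5845813 ]
 [509.37646618 -10.10370115]
 [514.45332431 -66.99065903]] [554.65810947 -34.83610259]
55.126983950182584 -1.483926903765476
57.11304986610895 -1.4817874579890544
85.87512698998773 -3.066550215121531
85.75242076102882 -3.043407680735633
```

```bash
python3 -c "
from h import *
go(553.8,-34.7,100,.09)"
```

```text
goal 553.8 -34.7 100 0.09 turn [0.0005, -0.001, 0.0004] shift [0.0938, -0.0116, 0.06] dist 112 open 0.567 t 3.85
```

Call:
arm_command([
  [[0,0,0],[0.04,-0.005,0.01],255],
  [[0,0,0],[0.08,-0.01,0.04],255],
  [[0,0,0],[0.093,-0.0115,0.06],255],
  [[0,0,0],[0.0935,-0.0115,0.06],255],
  [[0,0,0],[0.0935,-0.0115,0.06],255],
])

```text
t: 4.35
eef_pos: [552.7, -35.5, 99.2]
tcp_rot: [-3.141, 0.001, 0.089]
ft_force: [-0.2, 0.1, -0.0]
opening: 0.562
```

```bash
python3 - <<'E'
from h import *
go(553.8,-34.7,60,.09)
c,im,d,s=snap('wrist','w5')
go(553.8,-34.7,60,.09)
E
```

```text
goal 553.8 -34.7 60 0.09 turn [-0.0002, 0.0014, -0.001] shift [0.0013, -0.0007, 0.0392] dist 39 open 0.562 t 4.35
goal 553.8 -34.7 60 0.09 turn [0.0001, 0.0002, -0.0011] shift [0.0013, -0.0006, 0.04] dist 40 open 0.562 t 4.4
```

View pics/w5.png

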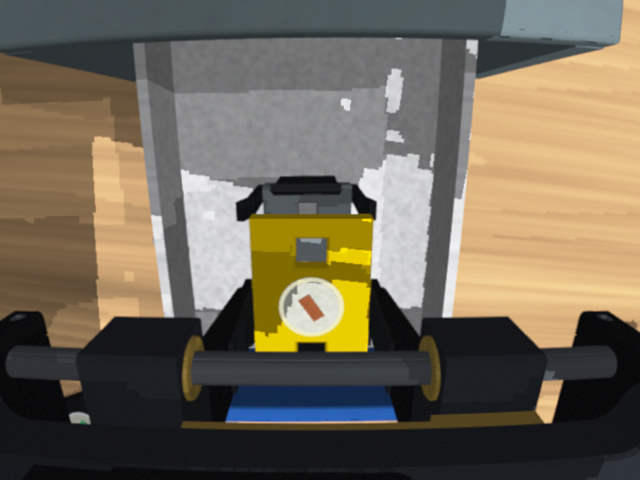

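```bash
python3 - <<'E'
from h import *
im=cv2.imread('pics/w5.png')
cv2.imwrite('pics/w5z.png',cv2.resize(im[165:290,225:385],None,fx=5,fy=5,interpolation=cv2.INTER_NEAREST))
E
```

```text
(no output)
```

View pics/w5z.png

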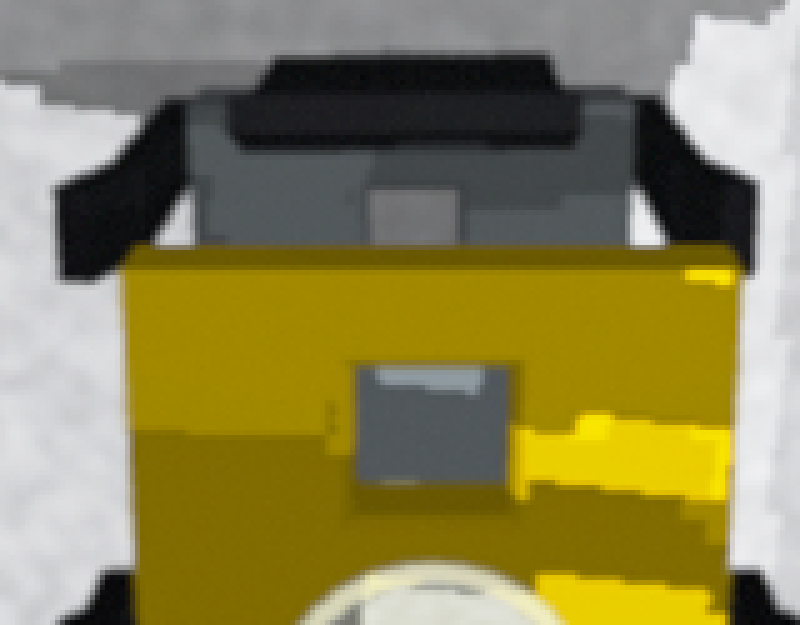

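```bash
python3 - <<'E'
from h import *
c=get_calibration('wrist'); s=env.state(); tcp=s['eef_pos']; yaw=s['tcp_rot'][2]
def ty(px,z):
    for p in plane(c,px,z)[:,:2]-tcp[:2]: print(px,z,'tool xy',round(p@[np.cos(yaw),np.sin(yaw)],2),round(p@[np.sin(yaw),-np.cos(yaw)],2))
z=tcp[2]
ty([(298.6,207)],28.7);ty([(317.4,207)],28.7)
ty([(264,207)],28.7);ty([(351.5,207)],28.7)
ty([(296.4,252)],z+7.3);ty([(327,252)],z+7.3)
ty([(250.5,216)],z+7.3);ty([(373,216)],z+7.3)
ty([(278,176)],75.7);ty([(335.6,176)],75.7)
ty([(271.4,191)],65.7);ty([(340.8,191)],64.7)
E
```

```text
[(298.6, 207)] 28.7 tool xy 30.83 -6.82
[(317.4, 207)] 28.7 tool xy 30.83 5.13
[(264, 207)] 28.7 tool xy 30.85 -28.86
[(351.5, 207)] 28.7 tool xy 30.85 26.84
[(296.4, 252)] 107.30648067220622 tool xy 26.85 -5.49
[(327, 252)] 107.30648067220622 tool xy 26.85 8.11
[(250.5, 216)] 107.30648067220622 tool xy 43.26 -25.21
[(373, 216)] 107.30648067220622 tool xy 43.27 27.86
[(278, 176)] 75.7 tool xy 56.49 -15.55
[(335.6, 176)] 75.7 tool xy 56.49 13.36
[(271.4, 191)] 65.7 tool xy 47.25 -20.09
[(340.8, 191)] 64.7 tool xy 47.07 16.99
```

Call:
arm_command([
  [[0,0,0],[0.001,-0.0016,0.01],255],
  [[0,0,0],[0.001,-0.0016,0.018],255],
  [[0,0,0],[0.001,-0.0016,0.018],255],
  [[0,0,0],[0.001,-0.0016,0.018],255],
])

```text
t: 4.8
eef_pos: [553.5, -33.0, 81.6]
tcp_rot: [3.142, 0.0, 0.09]
ft_force: [0.4, 0.9, -1.1]
opening: 0.566
```

```bash
python3 - <<'E'
from h import *
ps=[]
for i in range(5):
    c,im,d,s=snap('wrist','w6'); ps.append(np.r_[s['eef_pos'],s['tcp_rot'][2]])
print(np.round(ps,4))
cv2.imwrite('pics/w6z.png',cv2.resize(im[165:325,225:395],None,fx=4.5,fy=4.5,interpolation=cv2.INTER_NEAREST))
E
```

```text
[[ 5.534999e+02 -3.304670e+01  8.164930e+01  8.980000e-02]
 [ 5.536509e+02 -3.305920e+01  8.180750e+01  8.970000e-02]
 [ 5.537419e+02 -3.305600e+01  8.190710e+01  8.980000e-02]
 [ 5.537564e+02 -3.302820e+01  8.193960e+01  8.980000e-02]
 [ 5.537512e+02 -3.302190e+01  8.189380e+01  8.980000e-02]]
```

View pics/w6z.png

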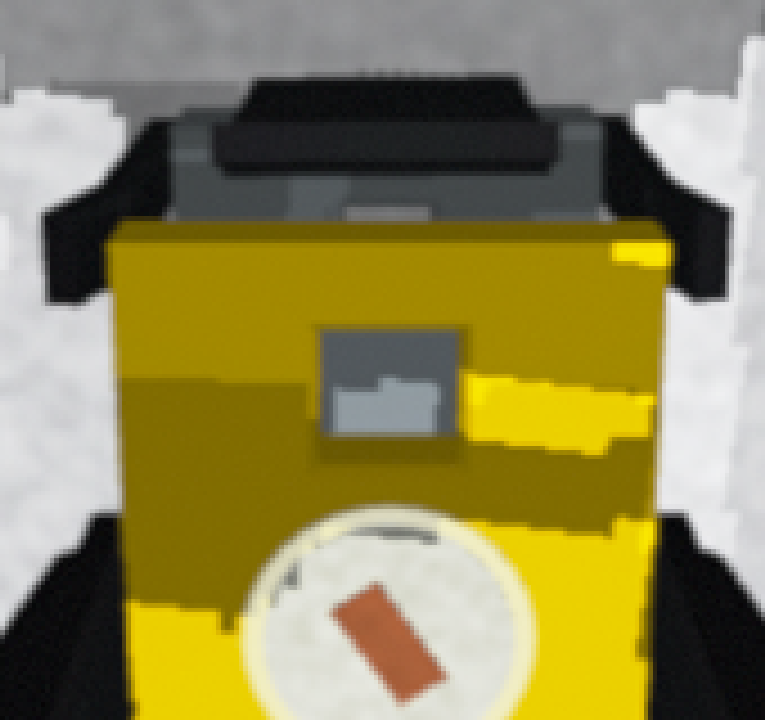

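Plate centre (column 311.5) and nest centre (column 311) line up. Next is lowering into the guides.

Call:
arm_command([
  [[0,0,0],[0,0,0.008],255],
  [[0,0,0],[0,0,0.016],255],
  [[0,0,0],[0,0,0.022],255],
  [[0,0,0],[0,0,0.026],255],
  [[0,0,0],[0,0,0.026],255],
])

```text
t: 5.55
eef_pos: [553.3, -33.0, 54.8]
tcp_rot: [-3.141, 0.001, 0.09]
ft_force: [-0.1, -0.1, -0.4]
opening: 0.562
```

Call:
arm_command([
  [[0,0,0],[0,0,0.008],255],
  [[0,0,0],[0,0,0.016],255],
  [[0,0,0],[0,0,0.02],255],
  [[0,0,0],[0,0,0.022],255],
  [[0,0,0],[0,0,0.022],255],
])

```text
t: 6.05
eef_pos: [553.5, -33.0, 33.3]
tcp_rot: [-3.142, 0.001, 0.09]
ft_force: [0.3, -0.6, -0.7]
opening: 0.564
```

Call:
arm_command([
  [[0,0,0],[0,0,0.0015],255],
  [[0,0,0],[0,0,0.0015],255],
  [[0,0,0],[0,0,0.0015],50],
  [[0,0,0],[0,0,0.0015],50],
  [[0,0,0],[0,0,0.0015],50],
  [[0,0,0],[0,0,-0.03],50],
  [[0,0,0],[0,0,-0.07],20],
  [[0,0,0],[0,0,-0.11],0],
])

```text
t: 6.85
eef_pos: [553.3, -33.0, 144.8]
tcp_rot: [-3.141, 0.001, 0.09]
ft_force: [0.2, 0.5, -0.2]
opening: 0.919
```

```bash
python3 - <<'E'
from h import *
# which plate next: look at top and nest
c,im,d,s=snap('wrist','w7'); print(s['t'],s['eef_pos'],s['opening'],s['ft_force'])
T,it,dt,_=snap('top','t1')
for n in ('green','orange','white'):
    for ct in comps(it,n,100)[:5]: print(n,cv2.contourArea(ct),fitrect(T,ct,10))
E
```

```text
6.85 [553.30159062 -32.96325693 144.76069101] 0.9187325070513925 [ 0.24239823  0.48848803 -0.20550001]
green 129.0 [560.9 269.7  80.1  47.8   6.6]
orange 412.5 [479.3 402.4  83.2  51.9   3.4]
white 4642.5 [303.2 696.  295.1 208.8 -11.4]
white 2466.0 [ 601.5 -663.8  208.5  145.4   11.2]
white 442.0 [722.5 485.  190.7  39.3 -38.8]
white 255.0 [879.1 651.8 103.2  40.   52. ]
```

View pics/w7.png

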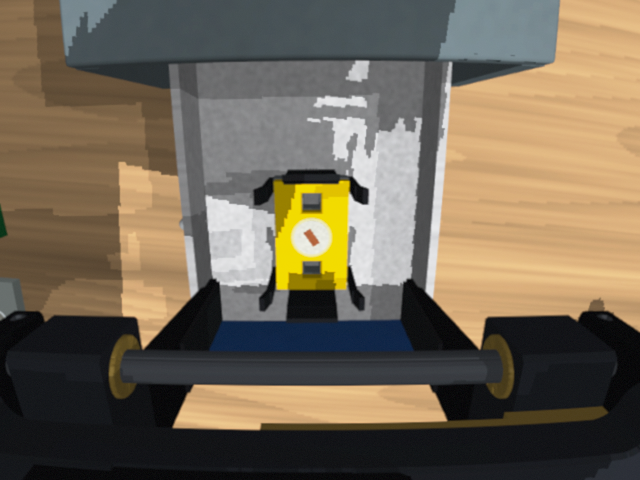

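Yellow is seated, with its window at (311,238) between the guides. Next is green.

```bash
python3 - <<'E'
from h import *
c=get_calibration('wrist'); im=cv2.imread('pics/w7.png')
for ct in comps(im,'yellow',800)[:1]: print(fitrect(c,ct,38.7))
window(c,im,38.7,env.state()['eef_pos'],env.state()['tcp_rot'][2])
go(502,260,150,.13)
E
```

```text
[557.1 -34.8  84.5  55.3   5.1]
win [351. 307.] [504.  -72.7  18.3] tool xy -54.9 34.6
win [311. 237.] [556.1 -34.7  13.8] tool xy 0.4 1.4
win [83. 16.] [696.9 132.1  24. ] tool xy 155.5 -152.0
goal 502 260 150 0.13 turn [0.0024, -0.0077, -0.0401] shift [-0.0271, -0.2969, -0.0025] dist 298 open 0.98 t 6.95
```

Call:
arm_command([
  [[0,0,0],[-0.002,-0.03,0],0],
  [[0,0,-0.02],[-0.007,-0.075,0],0],
  [[0,0,-0.04],[-0.011,-0.12,0],0],
  [[0,0,-0.04],[-0.015,-0.165,0],0],
  [[0,0,-0.04],[-0.02,-0.21,0],0],
  [[0,0,-0.04],[-0.024,-0.255,0],0],
  [[0,0,-0.04],[-0.027,-0.297,0],0],
  [[0,0,-0.04],[-0.027,-0.297,0],0],
])

```text
t: 7.75
eef_pos: [498.8, 264.3, 143.0]
tcp_rot: [-3.141, 0.0, 0.134]
ft_force: [-0.4, -0.6, 0.3]
opening: 1.001
```

Call:
arm_command([
  [[0,0,0],[0,0,0],0],
  [[0,0,0],[0,0,0],0],
  [[0,0,0],[0,0,0],0],
])

```text
t: 8.05
eef_pos: [500.4, 259.2, 143.4]
tcp_rot: [3.141, 0.0, 0.128]
ft_force: [0.6, 0.0, -0.3]
opening: 1.003
```

```bash
python3 - <<'E'
from h import *
c,im,d,s=snap('wrist','w8')
print(s['t'],s['eef_pos'],s['tcp_rot'])
for n in ('green','white','orange'):
    for ct in comps(im,n,800)[:3]: print(n,cv2.contourArea(ct),ct.reshape(-1,2).mean(0),fitrect(c,ct,10))
go(502,260,150,.13)
E
```

```text
8.05 [500.44854522 259.18663971 143.43999507] [3.14135326e+00 2.67417595e-04 1.28143104e-01]
green 7348.0 [306.53142857 151.60857143] [559.  269.1  83.2  53.3   7.5]
white 4893.5 [613.39049236 187.54159593] [566.9   0.7 219.7  41.7   5.6]
white 1073.0 [306.60377358 153.73584906] [559.2 268.9  28.7  28.2  52.2]
white 861.0 [303.03191489 300.56382979] [435.9 256.7  29.4  29.4 -82.6]
orange 5983.0 [135.86942675 232.35987261] [476.9 402.   84.6  54.5   4.5]
goal 502 260 150 0.13 turn [0.0002, 0.0001, -0.0019] shift [0.0016, -0.0005, -0.0065] dist 7 open 1.002 t 8.1
```

View pics/w8.png

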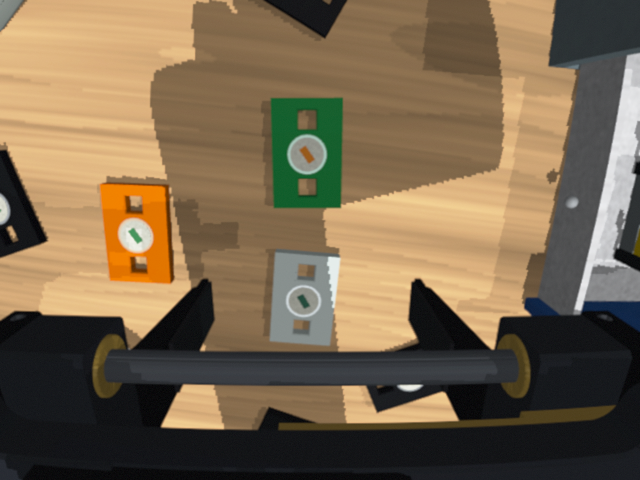

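```bash
python3 - <<'E'
from h import *
go(558.6,269.3,3,.131)
E
```

```text
goal 558.6 269.3 3 0.131 turn [0.0002, 0.0001, -0.0029] shift [0.0589, -0.0026, 0.1405] dist 152 open 1.002 t 8.1
```

Call:
arm_command([
  [[0,0,-0.003],[0.028,0,0.03],0],
  [[0,0,-0.003],[0.057,-0.001,0.065],0],
  [[0,0,-0.003],[0.059,-0.002,0.1],0],
  [[0,0,-0.003],[0.059,-0.0025,0.126],0],
  [[0,0,-0.003],[0.059,-0.0025,0.139],0],
  [[0,0,-0.003],[0.059,-0.0025,0.14],0],
  [[0,0,-0.003],[0.059,-0.0025,0.14],0],
])

```text
t: 8.8
eef_pos: [558.8, 270.3, 4.4]
tcp_rot: [-3.141, -0.001, 0.132]
ft_force: [-0.8, -0.1, 0.4]
opening: 1.003
```

```bash
python3 - <<'E'
from h import *
c,im,d,s=snap('wrist','w9')
print(s['t'],s['eef_pos'],s['tcp_rot'],s['ft_force'])
window(c,im,10,s['eef_pos'],s['tcp_rot'][2])
E
```

```text
8.8 [558.80314195 270.29001666   4.43917101] [-3.14149080e+00 -8.84906898e-04  1.32325959e-01] [-0.82596384 -0.06512912  0.44771843]
win [311. 301.] [558.7 269.3  15. ] tool xy -0.3 0.9
win [290.  14.] [684.9 294.2  15. ] tool xy 128.2 -7.0
```

Call:
arm_command([
  [[0,0,0],[-0.0005,0,0.001],255],
  [[0,0,0],[-0.0005,0,0.001],255],
  [[0,0,0],[-0.0005,0,0.001],255],
  [[0,0,0],[-0.0005,0,0.001],255],
  [[0,0,0],[-0.0005,0,0.001],255],
  [[0,0,0],[-0.0005,0,0.001],255],
])

```text
t: 9.45
eef_pos: [557.8, 270.4, 2.6]
tcp_rot: [3.141, -0.0, 0.133]
ft_force: [-1.3, -0.2, 1.5]
opening: 0.563
```

```bash
python3 - <<'E'
from h import *
c,im,d,s=snap('wrist','w10')
print(s['t'],s['eef_pos'],s['tcp_rot'],s['ft_force'],s['opening'])
window(c,im,10,s['eef_pos'],s['tcp_rot'][2])
go(559,269.5,130,.13)
go(553.6,-33,110,.09)
E
```

```text
9.45 [557.84194406 270.4282522    2.63954221] [ 3.14148776e+00 -7.55282186e-05  1.32810644e-01] [-1.25163823 -0.16514902  1.46141848] 0.5631982883031039
win [310. 301.] [558.4 269.7  15. ] tool xy 0.5 0.8
win [291.  12.] [683.2 294.   14.6] tool xy 127.4 -6.7
goal 559 269.5 130 0.13 turn [0.0001, -0.0, 0.0028] shift [0.001, 0.0011, -0.1274] dist 127 open 0.567 t 9.5
goal 553.6 -33 110 0.09 turn [0.0001, -0.0, 0.0428] shift [-0.0444, 0.3002, -0.1073] dist 322 open 0.567 t 9.5
```

Call:
arm_command([
  [[0,0,0],[0,0,-0.025],255],
  [[0,0,0],[0,0,-0.07],255],
  [[0,0,0],[-0.002,0.01,-0.115],255],
  [[0,0,0.01],[-0.008,0.05,-0.13],255],
  [[0,0,0.02],[-0.014,0.095,-0.13],255],
  [[0,0,0.03],[-0.021,0.14,-0.13],255],
  [[0,0,0.043],[-0.027,0.185,-0.13],255],
  [[0,0,0.043],[-0.034,0.23,-0.13],255],
])

```text
t: 10.3
eef_pos: [554.3, 36.3, 132.7]
tcp_rot: [3.141, -0.0, 0.09]
ft_force: [0.1, -0.9, -1.1]
opening: 0.562
```

```bash
python3 - <<'E'
from h import *
go(553.6,-33,100,.09)
E
```

```text
goal 553.6 -33 100 0.09 turn [0.0001, -0.0003, -0.0004] shift [-0.0069, 0.0689, 0.0327] dist 77 open 0.562 t 10.3
```

Call:
arm_command([
  [[0,0,0],[-0.004,0.04,0],255],
  [[0,0,0],[-0.0065,0.065,0.015],255],
  [[0,0,0],[-0.0069,0.069,0.03],255],
  [[0,0,0],[-0.0069,0.069,0.03],255],
  [[0,0,0],[-0.0069,0.069,0.03],255],
  [[0,0,0],[-0.0069,0.069,0.03],255],
])

```text
t: 10.9
eef_pos: [554.2, -30.8, 103.3]
tcp_rot: [3.141, -0.001, 0.091]
ft_force: [0.1, -0.5, -0.3]
opening: 0.562
```

```bash
python3 - <<'E'
from h import *
read_camera('wrist')
c,im,d,s=snap('wrist','w11')
print(s['t'],s['eef_pos'],s['tcp_rot'],s['ft_force'],s['opening'])
window(c,im,s['eef_pos'][2]+7.3,s['eef_pos'],s['tcp_rot'][2])
cv2.imwrite('pics/w11z.png',cv2.resize(im[165:325,225:395],None,fx=4.5,fy=4.5,interpolation=cv2.INTER_NEAREST))
go(553.6,-33,90,.09)
E
```

```text
10.95 [554.2034709  -30.71930277 103.3311594 ] [ 3.14128785e+00 -1.01826364e-03  9.07687648e-02] [ 0.45418401  0.0873416  -1.00432403] 0.5651780155901581
win [310. 301.] [555.1 -31.3  14.9] tool xy 0.8 0.7
win [424. 115.] [643.6 -71.7  10.7] tool xy 85.3 48.9
win [560.  24.] [ 687.6 -120.7   30.6] tool xy 124.7 101.7
goal 553.6 -33 90 0.09 turn [0.0003, -0.001, 0.0009] shift [-0.0008, 0.0022, 0.0133] dist 13 open 0.564 t 11.0
```

View pics/w11z.png

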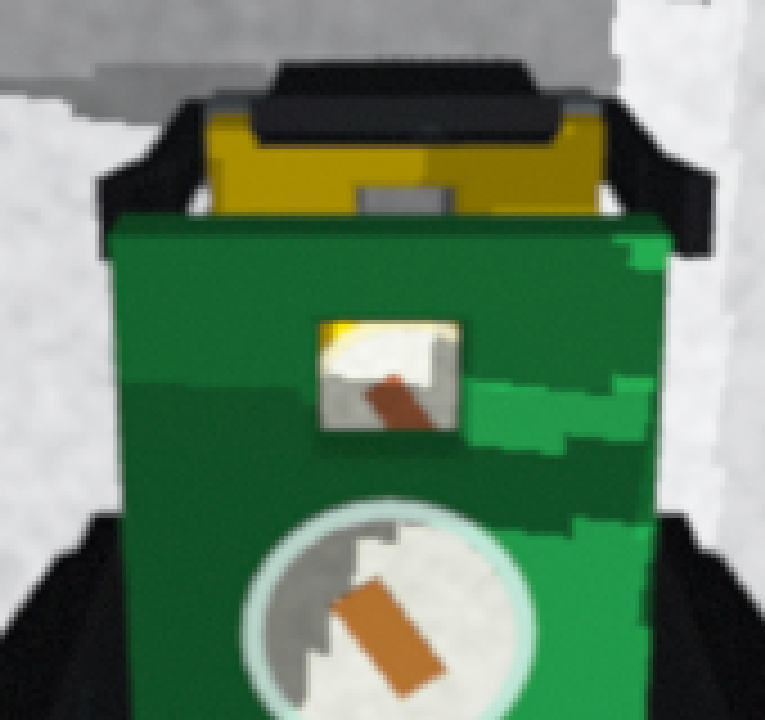

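Call:
arm_command([
  [[0,0,0],[-0.0007,0.0022,0.01],255],
  [[0,0,0],[-0.0007,0.0022,0.022],255],
  [[0,0,0],[-0.0007,0.0022,0.022],255],
  [[0,0,0],[-0.0007,0.0022,0.022],255],
  [[0,0,0],[-0.0007,0.0022,0.022],255],
])

```text
t: 11.5
eef_pos: [553.5, -33.6, 80.6]
tcp_rot: [3.142, 0.0, 0.09]
ft_force: [0.2, 0.8, -1.2]
opening: 0.562
```

Call:
arm_command([
  [[0,0,0],[0,0,0.007],255],
  [[0,0,0],[0,0,0.015],255],
  [[0,0,0],[0,0,0.023],255],
  [[0,0,0],[0,0,0.03],255],
  [[0,0,0],[0,0,0.034],255],
  [[0,0,0],[0,0,0.037],255],
  [[0,0,0],[0,0,0.037],255],
])

```text
t: 12.2
eef_pos: [553.2, -33.6, 43.2]
tcp_rot: [-3.142, 0.001, 0.09]
ft_force: [0.1, 0.0, -0.5]
opening: 0.564
```

Call:
arm_command([
  [[0,0,0],[0,0,0.0015],255],
  [[0,0,0],[0,0,0.0015],255],
  [[0,0,0],[0,0,0.0015],50],
  [[0,0,0],[0,0,0.0015],50],
  [[0,0,0],[0,0,0.0015],50],
  [[0,0,0],[0,0,-0.03],50],
  [[0,0,0],[0,0,-0.07],20],
  [[0,0,0],[0,0,-0.1],0],
])

```text
t: 13.0
eef_pos: [553.5, -33.6, 145.6]
tcp_rot: [3.141, -0.001, 0.09]
ft_force: [0.3, 0.1, 0.0]
opening: 0.919
```

```bash
python3 - <<'E'
from h import *
c,im,d,s=snap('wrist','w12'); print(s['t'],s['eef_pos'],s['ft_force'])
cv2.imwrite('pics/w12z.png',cv2.resize(im[140:330,225:395],None,fx=3,fy=3,interpolation=cv2.INTER_NEAREST))
go(419,398,150,.08)
E
```

```text
13.0 [553.53573896 -33.64524608 145.56614167] [0.34519803 0.1464141  0.01457886]
goal 419 398 150 0.08 turn [0.0019, -0.0068, 0.0099] shift [-0.0969, -0.4424, -0.0017] dist 453 open 0.957 t 13.05
```

View pics/w12z.png

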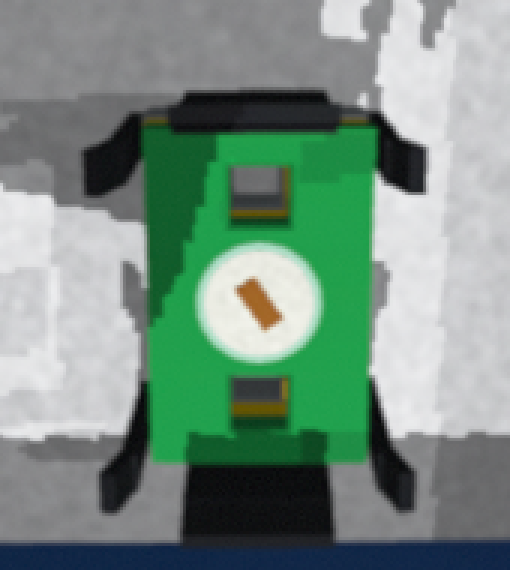

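Green is seated. Now orange.

Call:
arm_command([
  [[0,0,0],[-0.005,-0.025,0],0],
  [[0,0,0],[-0.015,-0.07,0],0],
  [[0,0,0.005],[-0.025,-0.115,0],0],
  [[0,0,0.01],[-0.035,-0.16,0],0],
  [[0,0,0.01],[-0.045,-0.205,0],0],
  [[0,0,0.01],[-0.055,-0.25,0],0],
  [[0,0,0.01],[-0.065,-0.295,0],0],
  [[0,0,0.01],[-0.075,-0.34,0],0],
])

```text
t: 13.85
eef_pos: [447.3, 300.0, 143.6]
tcp_rot: [3.142, -0.0, 0.08]
ft_force: [1.6, 0.4, -1.5]
opening: 1.001
```

```bash
python3 - <<'E'
from h import *
go(419,398,150,.08)
E
```

```text
goal 419 398 150 0.08 turn [0.0, -0.0003, -0.0002] shift [-0.0204, -0.1, -0.0064] dist 102 open 1.001 t 13.85
```

Call:
arm_command([
  [[0,0,0],[-0.009,-0.045,0],0],
  [[0,0,0],[-0.017,-0.08,0],0],
  [[0,0,0],[-0.02,-0.1,0],0],
  [[0,0,0],[-0.02,-0.1,0],0],
  [[0,0,0],[-0.02,-0.1,0],0],
  [[0,0,0],[-0.02,-0.1,0],0],
])

```text
t: 14.45
eef_pos: [420.6, 395.3, 143.5]
tcp_rot: [3.141, 0.0, 0.079]
ft_force: [-0.4, -0.6, -0.6]
opening: 0.997
```

```bash
python3 - <<'E'
from h import *
c,im,d,s=snap('wrist','w13')
print(s['t'],s['eef_pos'],s['tcp_rot'])
for n in ('white','orange'):
    for ct in comps(im,n,800)[:3]: print(n,cv2.contourArea(ct),ct.reshape(-1,2).mean(0),fitrect(c,ct,10))
go(476.5,402,3,.079)
E
```

```text
14.45 [420.5585966  395.3496093  143.48491023] [3.14118273e+00 2.72661176e-04 7.88757348e-02]
white 12174.0 [ 46.20888889 251.16222222] [370.2 620.3 136.8  95.6  -9.5]
white 6175.0 [258.01470588 317.09558824] [340.1 435.3  87.8  73.1 -85.1]
white 5077.5 [485.36749117 221.26855124] [436.3 256.2  84.5  54.4   2.3]
orange 7378.5 [306.86685552 155.30594901] [476.6 401.8  83.6  53.5   4.6]
goal 476.5 402 3 0.079 turn [0.0003, 0.0001, -0.0005] shift [0.0562, -0.0023, 0.1406] dist 151 open 1.003 t 14.5
```

View pics/w13.png

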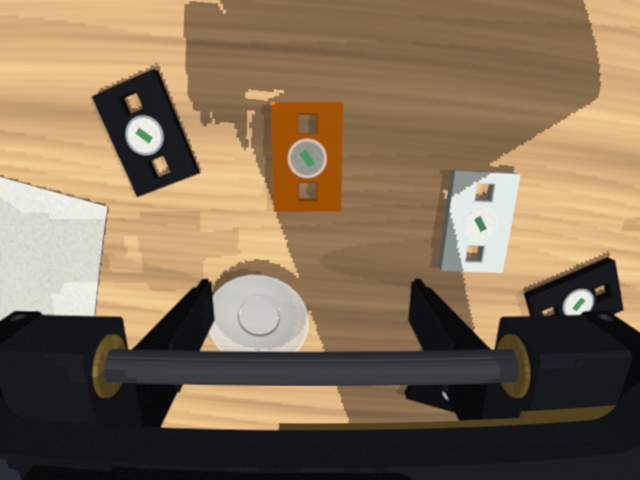

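Call:
arm_command([
  [[0,0,0],[0.028,0,0.02],0],
  [[0,0,0],[0.055,-0.002,0.06],0],
  [[0,0,0],[0.056,-0.0025,0.1],0],
  [[0,0,0],[0.056,-0.0025,0.126],0],
  [[0,0,0],[0.056,-0.0025,0.139],0],
  [[0,0,0],[0.056,-0.0025,0.14],0],
  [[0,0,0],[0.056,-0.0025,0.14],0],
  [[0,0,0],[0.056,-0.0025,0.14],0],
])

```text
t: 15.3
eef_pos: [476.6, 403.7, 5.2]
tcp_rot: [-3.14, -0.002, 0.08]
ft_force: [-0.5, -0.1, 0.5]
opening: 1.003
```

```bash
python3 - <<'E'
from h import *
c,im,d,s=snap('wrist','w14')
print(s['t'],s['eef_pos'],s['tcp_rot'],s['ft_force'])
window(c,im,10,s['eef_pos'],s['tcp_rot'][2])
E
```

```text
15.3 [476.61136681 403.67883614   5.23843428] [-3.14046616e+00 -2.18100226e-03  7.97823835e-02] [-0.5366946  -0.10382257  0.4952906 ]
win [312. 301.] [476.2 401.9  14.8] tool xy -0.5 1.7
win [ 48. 266.] [484.8 529.5  15.3] tool xy 18.2 -124.7
```

Call:
arm_command([
  [[0,0,0],[-0.0005,0.0005,0.0015],255],
  [[0,0,0],[-0.0005,0.0005,0.0015],255],
  [[0,0,0],[-0.0005,0.0005,0.0015],255],
  [[0,0,0],[-0.0005,0.0005,0.0015],255],
  [[0,0,0],[-0.0005,0.0005,0.0015],255],
  [[0,0,0],[-0.0005,0.0005,0.0015],255],
])

```text
t: 15.95
eef_pos: [475.5, 402.7, 2.1]
tcp_rot: [3.141, -0.0, 0.08]
ft_force: [0.4, 0.8, 0.4]
opening: 0.559
```

```bash
python3 - <<'E'
from h import *
c,im,d,s=snap('wrist','w15')
print(s['t'],s['eef_pos'],s['tcp_rot'],s['ft_force'],s['opening'])
window(c,im,10,s['eef_pos'],s['tcp_rot'][2])
go(553.5,-33.3,130,.09)
E
```

```text
15.95 [475.45633385 402.74705385   2.07736259] [ 3.14148373e+00 -2.35206259e-06  7.97793513e-02] [0.4140168  0.81270731 0.37600538] 0.5589471132176131
win [310. 301.] [476.3 401.8  14.8] tool xy 0.7 1.0
win [ 42. 266.] [484.8 529.5  15.3] tool xy 19.4 -125.6
goal 553.5 -33.3 130 0.09 turn [0.0001, 0.0, -0.0102] shift [0.043, 0.4409, -0.1279] dist 461 open 0.562 t 16.0
```

Call:
arm_command([
  [[0,0,0],[0,0,-0.025],255],
  [[0,0,0],[0,0,-0.07],255],
  [[0,0,-0.01],[0.001,0.01,-0.115],255],
  [[0,0,-0.01],[0.005,0.05,-0.13],255],
  [[0,0,-0.01],[0.009,0.095,-0.13],255],
  [[0,0,-0.01],[0.014,0.14,-0.13],255],
  [[0,0,-0.01],[0.018,0.185,-0.13],255],
  [[0,0,-0.01],[0.022,0.23,-0.13],255],
])

```text
t: 16.8
eef_pos: [515.7, 173.6, 132.3]
tcp_rot: [3.142, -0.0, 0.09]
ft_force: [0.5, -0.6, -0.2]
opening: 0.564
```

```bash
python3 - <<'E'
from h import *
go(553.5,-33.3,110,.09)
E
```

```text
goal 553.5 -33.3 110 0.09 turn [0.0001, -0.0003, 0.0001] shift [0.019, 0.2094, 0.0223] dist 211 open 0.564 t 16.8
```

Call:
arm_command([
  [[0,0,0],[0.004,0.045,0],255],
  [[0,0,0],[0.008,0.09,0],255],
  [[0,0,0],[0.012,0.135,0],255],
  [[0,0,0],[0.016,0.18,0],255],
  [[0,0,0],[0.019,0.211,0.01],255],
  [[0,0,0],[0.019,0.211,0.022],255],
  [[0,0,0],[0.019,0.211,0.022],255],
  [[0,0,0],[0.019,0.211,0.022],255],
])

```text
t: 17.6
eef_pos: [553.2, -32.2, 109.9]
tcp_rot: [-3.141, 0.001, 0.091]
ft_force: [-0.2, 0.9, -0.4]
opening: 0.564
```

Call:
arm_command([
  [[0,0,0],[0,0,0],255],
  [[0,0,0],[0,0,0],255],
])

```text
t: 17.8
eef_pos: [553.7, -32.2, 110.6]
tcp_rot: [3.141, -0.001, 0.091]
ft_force: [0.6, 0.8, -0.9]
opening: 0.563
```

```bash
python3 - <<'E'
from h import *
c,im,d,s=snap('wrist','w16')
print(s['t'],s['eef_pos'],s['tcp_rot'],s['ft_force'],s['opening'])
window(c,im,s['eef_pos'][2]+7.5,s['eef_pos'],s['tcp_rot'][2])
cv2.imwrite('pics/w16z.png',cv2.resize(im[165:325,225:395],None,fx=4.5,fy=4.5,interpolation=cv2.INTER_NEAREST))
go(553.5,-33.3,90,.09)
E
```

```text
17.8 [553.69573674 -32.20655493 110.62795026] [ 3.14135551e+00 -7.36969593e-04  9.12713442e-02] [ 0.61825861  0.76055671 -0.93965823] 0.5631777853176374
win [309. 301.] [554.6 -32.8  14.7] tool xy 0.9 0.6
win [547.  25.] [ 685.7 -115.8   29.2] tool xy 123.8 95.2
goal 553.5 -33.3 90 0.09 turn [0.0002, -0.0006, 0.001] shift [-0.0003, 0.0009, 0.0205] dist 21 open 0.56 t 17.85
```

View pics/w16z.png

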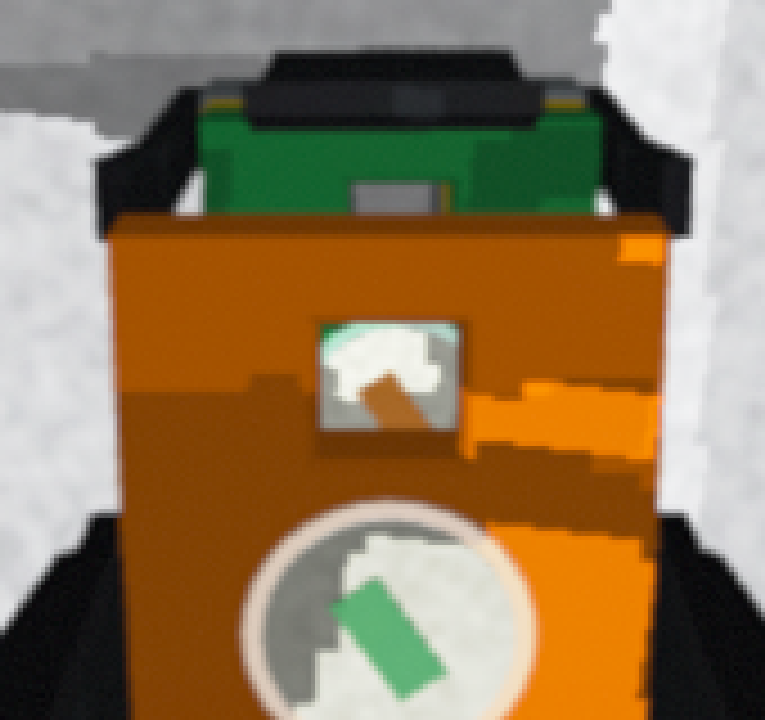

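Aligned to within about 1 mm (guide centre 394, plate centre 389). I'll correct by that amount and lower.

Call:
arm_command([
  [[0,0,0],[-0.0003,0.0009,0.012],255],
  [[0,0,0],[-0.0003,0.0009,0.026],255],
  [[0,0,0],[-0.0003,0.0009,0.03],255],
  [[0,0,0],[-0.0003,0.0009,0.03],255],
  [[0,0,0],[-0.0003,0.0009,0.03],255],
])

```text
t: 18.35
eef_pos: [553.5, -34.1, 80.2]
tcp_rot: [3.141, -0.0, 0.09]
ft_force: [0.5, -0.2, -1.0]
opening: 0.57
```

Call:
arm_command([
  [[0,0,0],[0,0,0.007],255],
  [[0,0,0],[0,0,0.015],255],
  [[0,0,0],[0,0,0.022],255],
  [[0,0,0],[0,0,0.025],255],
  [[0,0,0],[0,0,0.027],255],
  [[0,0,0],[0,0,0.027],255],
])

```text
t: 18.95
eef_pos: [553.3, -34.1, 52.9]
tcp_rot: [-3.142, 0.0, 0.09]
ft_force: [0.2, 0.1, -0.2]
opening: 0.566
```

Call:
arm_command([
  [[0,0,0],[0,0,0.001],255],
  [[0,0,0],[0,0,0.002],255],
  [[0,0,0],[0,0,0.002],50],
  [[0,0,0],[0,0,0.002],50],
  [[0,0,0],[0,0,0.002],50],
  [[0,0,0],[0,0,-0.03],50],
  [[0,0,0],[0,0,-0.07],20],
  [[0,0,0],[0,0,-0.09],0],
])

```text
t: 19.75
eef_pos: [554.1, -34.2, 145.9]
tcp_rot: [3.141, -0.003, 0.09]
ft_force: [0.1, -1.1, 0.8]
opening: 0.919
```

```bash
python3 - <<'E'
from h import *
c,im,d,s=snap('wrist','w17'); print(s['t'],s['eef_pos'],s['ft_force'])
cv2.imwrite('pics/w17z.png',cv2.resize(im[140:330,225:395],None,fx=3,fy=3,interpolation=cv2.INTER_NEAREST))
go(378,254,145,.04)
E
```

```text
19.75 [554.06221152 -34.20354014 145.9335189 ] [ 0.0789563  -1.0716295   0.84648643]
goal 378 254 145 0.04 turn [0.0016, -0.006, 0.05] shift [-0.1503, -0.3031, 0.0016] dist 338 open 0.957 t 19.8
```

View pics/w17z.png

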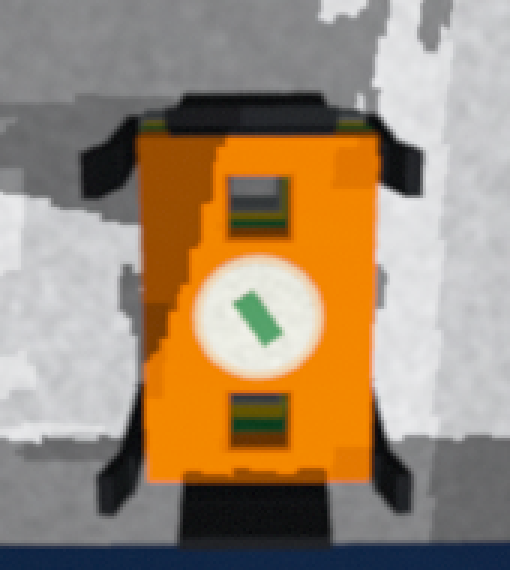

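Orange is seated, so white is next.

Call:
arm_command([
  [[0,0,0],[-0.01,-0.02,0],0],
  [[0,0,0.01],[-0.03,-0.06,0],0],
  [[0,0,0.03],[-0.05,-0.1,0],0],
  [[0,0,0.05],[-0.07,-0.14,0],0],
  [[0,0,0.05],[-0.09,-0.18,0],0],
  [[0,0,0.05],[-0.11,-0.22,0],0],
  [[0,0,0.05],[-0.13,-0.26,0],0],
  [[0,0,0.05],[-0.15,-0.303,0],0],
])

```text
t: 20.6
eef_pos: [375.6, 255.4, 143.0]
tcp_rot: [3.142, -0.0, 0.039]
ft_force: [0.9, 1.0, -0.7]
opening: 1.0
```

Call:
arm_command([
  [[0,0,0],[0,0,0],0],
  [[0,0,0],[0,0,0],0],
  [[0,0,0],[0,0,0],0],
])

```text
t: 20.9
eef_pos: [377.2, 253.7, 143.0]
tcp_rot: [3.141, -0.0, 0.039]
ft_force: [0.1, -0.6, 0.3]
opening: 1.001
```

```bash
python3 - <<'E'
from h import *
c,im,d,s=snap('wrist','w18')
print(s['t'],s['eef_pos'],s['tcp_rot'])
h=cv2.cvtColor(im,cv2.COLOR_BGR2HSV); print(h[150:210:15,285:335:10].tolist())
for n in ('white',):
    for ct in comps(im,n,800)[:4]: print(n,cv2.contourArea(ct),ct.reshape(-1,2).mean(0),fitrect(c,ct,10))
window(c,im,10,s['eef_pos'],s['tcp_rot'][2])
go(435.8,256.2,3,.04)
E
```

```text
20.9 [377.15786559 253.67575272 142.97040779] [ 3.14139238e+00 -3.31547954e-05  3.93287144e-02]
[[[86, 12, 144], [34, 14, 147], [79, 126, 75], [37, 16, 148], [84, 7, 183]], [[80, 16, 145], [90, 9, 193], [33, 16, 148], [35, 19, 147], [96, 13, 192]], [[85, 11, 143], [83, 14, 143], [16, 101, 129], [17, 96, 106], [86, 12, 143]], [[80, 16, 144], [86, 14, 144], [19, 45, 108], [20, 32, 96], [83, 16, 144]]]
white 7293.0 [ 95.51449275 268.51449275] [333.7 437.6  89.4  86.8 -86.5]
white 1807.5 [627.98181818  59.69818182] [524.    7.6  92.9  19.9   6.1]
white 1207.0 [308.60714286 154.48214286] [436.2 256.8  30.1  29.7 -87.8]
white 823.5 [437.62365591 242.11827957] [370.  147.5  28.1  27.7 -87.6]
win [438. 242.] [370.  147.5  15.1] tool xy -11.3 105.8
goal 435.8 256.2 3 0.04 turn [0.0002, 0.0, -0.0016] shift [0.0585, -0.0006, 0.14] dist 152 open 1.0 t 20.95
```

View pics/w18.png

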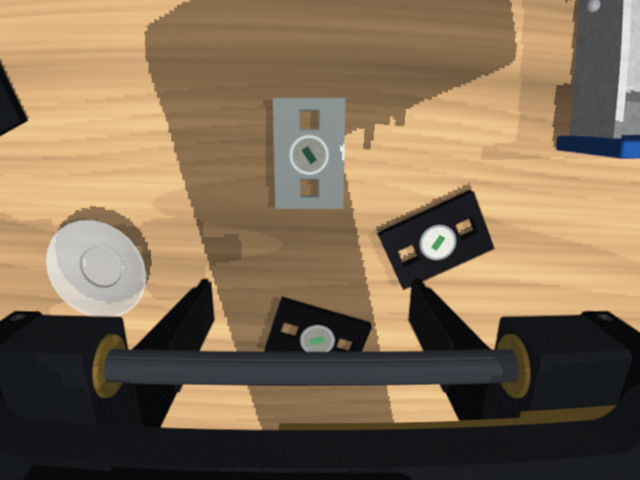

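Call:
arm_command([
  [[0,0,0],[0.028,0,0.01],0],
  [[0,0,0],[0.057,0,0.05],0],
  [[0,0,0],[0.0585,-0.001,0.095],0],
  [[0,0,0],[0.0585,-0.001,0.125],0],
  [[0,0,0],[0.0585,-0.001,0.138],0],
  [[0,0,0],[0.0585,-0.001,0.14],0],
  [[0,0,0],[0.0585,-0.001,0.14],0],
  [[0,0,0],[0.0585,-0.001,0.14],0],
])

```text
t: 21.75
eef_pos: [436.0, 257.7, 4.5]
tcp_rot: [-3.141, -0.002, 0.04]
ft_force: [0.1, 0.0, 0.1]
opening: 1.002
```

```bash
python3 - <<'E'
from h import *
c,im,d,s=snap('wrist','w19')
print(s['t'],s['eef_pos'],s['tcp_rot'],s['ft_force'])
window(c,im,10,s['eef_pos'],s['tcp_rot'][2])
E
```

```text
21.75 [435.96590413 257.67549261   4.50613541] [-3.14085534e+00 -2.21716197e-03  3.95526952e-02] [0.09355532 0.04657982 0.06645613]
win [311. 271.] [453.5 257.4  36.5] tool xy 17.5 1.0
```

View pics/w19.png

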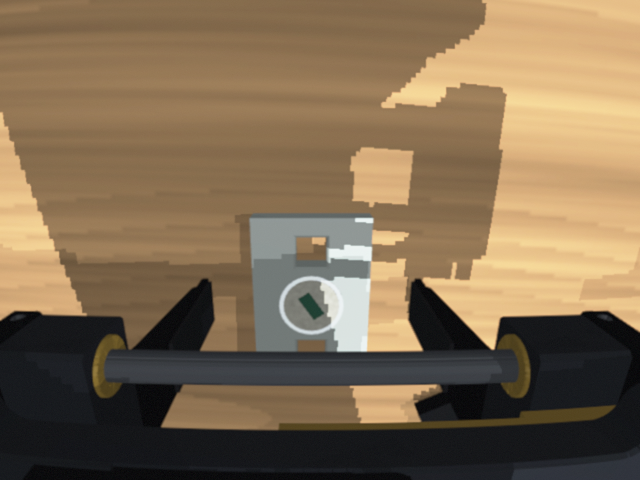

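Call:
arm_command([
  [[0,0,0],[-0.0003,0,0.0015],255],
  [[0,0,0],[-0.0003,0,0.0015],255],
  [[0,0,0],[-0.0003,0,0.0015],255],
  [[0,0,0],[-0.0003,0,0.0015],255],
  [[0,0,0],[-0.0003,0,0.0015],255],
  [[0,0,0],[-0.0003,0,0.0015],255],
])

```text
t: 22.4
eef_pos: [434.9, 257.5, 1.6]
tcp_rot: [3.141, 0.0, 0.04]
ft_force: [0.0, -0.1, -0.1]
opening: 0.561
```

```bash
python3 - <<'E'
from h import *
c,im,d,s=snap('wrist','w20')
print(s['t'],s['eef_pos'],s['tcp_rot'],s['ft_force'],s['opening'])
# far edge of the held plate, in column 311
for n in ('w20','w15','w10','w3'):
    g=cv2.cvtColor(cv2.imread(f'pics/{n}.png'),cv2.COLOR_BGR2GRAY); print(n,g[206:226,285].tolist())
go(553.5,-33.3,135,.09)
E
```

```text
22.4 [434.86678028 257.5281354    1.5794897 ] [3.14147143e+00 4.14338093e-05 3.98354531e-02] [ 0.03554505 -0.1419694  -0.12480901] 0.561257649955528
w20 [121, 123, 122, 123, 124, 120, 113, 109, 109, 109, 119, 145, 160, 161, 160, 159, 160, 160, 160, 161]
w15 [148, 148, 148, 147, 145, 138, 114, 87, 78, 79, 81, 98, 114, 116, 116, 115, 116, 116, 116, 116]
w10 [138, 138, 138, 138, 140, 133, 103, 68, 54, 56, 60, 71, 81, 83, 82, 83, 82, 83, 83, 84]
w3 [125, 125, 126, 127, 128, 127, 127, 121, 102, 93, 93, 93, 103, 127, 133, 133, 132, 132, 132, 132]
goal 553.5 -33.3 135 0.09 turn [0.0001, 0.0, -0.0501] shift [0.1069, 0.2953, -0.1334] dist 341 open 0.565 t 22.45
```

Call:
arm_command([
  [[0,0,0],[0,0,-0.025],255],
  [[0,0,0],[0,0,-0.07],255],
  [[0,0,-0.01],[0.004,0.01,-0.115],255],
  [[0,0,-0.03],[0.017,0.048,-0.133],255],
  [[0,0,-0.05],[0.033,0.09,-0.133],255],
  [[0,0,-0.05],[0.048,0.132,-0.133],255],
  [[0,0,-0.05],[0.063,0.174,-0.133],255],
  [[0,0,-0.05],[0.078,0.216,-0.133],255],
])

```text
t: 23.25
eef_pos: [521.7, 43.0, 134.7]
tcp_rot: [3.142, -0.0, 0.09]
ft_force: [0.7, 1.7, -0.3]
opening: 0.567
```

```bash
python3 - <<'E'
from h import *
go(553.5,-33.3,115,.09)
E
```

```text
goal 553.5 -33.3 115 0.09 turn [0.0001, -0.0001, -0.0002] shift [0.0248, 0.0789, 0.0197] dist 85 open 0.567 t 23.25
```

Call:
arm_command([
  [[0,0,0],[0.013,0.042,0],255],
  [[0,0,0],[0.0235,0.075,0.008],255],
  [[0,0,0],[0.0245,0.08,0.02],255],
  [[0,0,0],[0.0245,0.08,0.02],255],
  [[0,0,0],[0.0245,0.08,0.02],255],
  [[0,0,0],[0.0245,0.08,0.02],255],
  [[0,0,0],[0.0245,0.08,0.02],255],
])

```text
t: 23.95
eef_pos: [552.9, -31.6, 115.1]
tcp_rot: [3.141, -0.001, 0.091]
ft_force: [-0.1, 0.0, -0.1]
opening: 0.565
```

```bash
python3 - <<'E'
from h import *
c,im,d,s=snap('wrist','w21')
print(s['t'],s['eef_pos'],s['tcp_rot'],s['ft_force'],s['opening'])
cv2.imwrite('pics/w21z.png',cv2.resize(im[165:325,225:395],None,fx=4.5,fy=4.5,interpolation=cv2.INTER_NEAREST))
go(553.5,-33.6,90,.09)
E
```

```text
23.95 [552.93228478 -31.63057699 115.13501892] [ 3.14135955e+00 -5.92831202e-04  9.12874752e-02] [-0.08854185  0.04793124 -0.11148116] 0.565264910675216
goal 553.5 -33.6 90 0.09 turn [0.0003, -0.0007, 0.0011] shift [0.0003, 0.0019, 0.0251] dist 25 open 0.563 t 24.0
```

View pics/w21z.png

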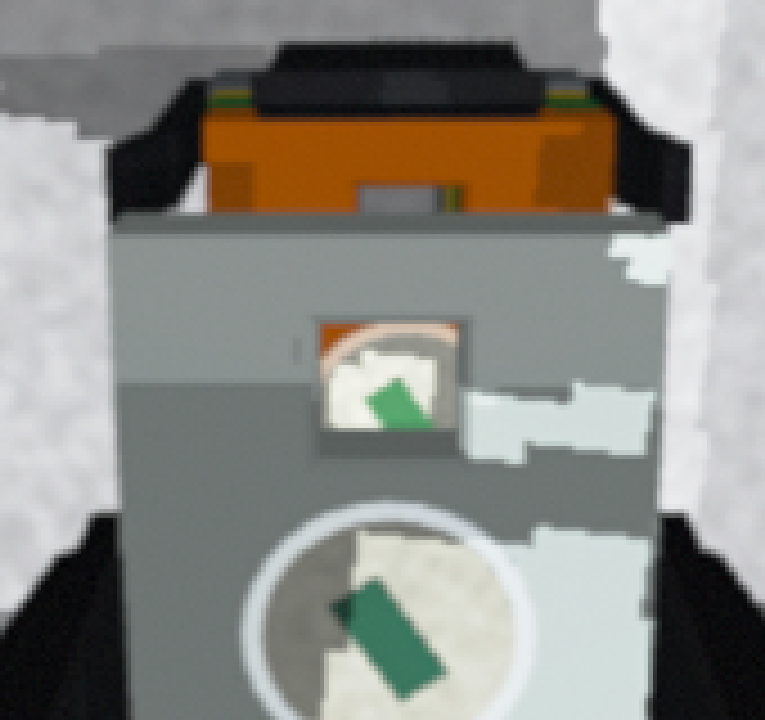

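Call:
arm_command([
  [[0,0,0],[0.0005,0.0014,0.015],255],
  [[0,0,0],[0.0005,0.0014,0.029],255],
  [[0,0,0],[0.0005,0.0014,0.033],255],
  [[0,0,0],[0.0005,0.0014,0.033],255],
  [[0,0,0],[0.0005,0.0014,0.033],255],
])

```text
t: 24.5
eef_pos: [553.9, -33.9, 82.2]
tcp_rot: [3.141, -0.001, 0.09]
ft_force: [-0.3, 0.5, -0.6]
opening: 0.567
```

Call:
arm_command([
  [[0,0,0],[0,0,0.005],255],
  [[0,0,0],[0,0,0.01],255],
  [[0,0,0],[0,0,0.015],255],
  [[0,0,0],[0,0,0.019],255],
  [[0,0,0],[0,0,0.019],255],
  [[0,0,0],[0,0,0.019],255],
])

```text
t: 25.1
eef_pos: [553.6, -34.1, 62.5]
tcp_rot: [3.142, 0.0, 0.09]
ft_force: [0.2, -0.5, -0.4]
opening: 0.565
```

Call:
arm_command([
  [[0,0,0],[0,0,0.001],255],
  [[0,0,0],[0,0,0.002],255],
  [[0,0,0],[0,0,0.002],50],
  [[0,0,0],[0,0,0.002],50],
  [[0,0,0],[0,0,0.002],50],
  [[0,0,0],[0,0,-0.03],50],
  [[0,0,0],[0,0,-0.07],20],
  [[0,0,0],[0,0,-0.085],0],
])

```text
t: 25.9
eef_pos: [554.6, -34.2, 150.8]
tcp_rot: [3.14, -0.004, 0.09]
ft_force: [-1.1, -0.3, 0.1]
opening: 0.92
```

Call:
arm_command([
  [[0,0,0],[0,0,0],0],
  [[0,0,0],[0,0,0],0],
])

```text
t: 26.1
eef_pos: [553.3, -34.0, 147.2]
tcp_rot: [3.142, 0.0, 0.09]
ft_force: [-0.1, 0.0, -0.7]
opening: 0.991
```

```bash
python3 - <<'E'
from h import *
c,im,d,s=snap('wrist','w22'); print(s['t'],s['eef_pos'],s['tcp_rot'],s['ft_force'])
np.savez('/tmp/w22.npz',d=d,T=c['world_from_camera'])
cv2.imwrite('pics/w22z.png',cv2.resize(im[140:330,225:395],None,fx=3,fy=3,interpolation=cv2.INTER_NEAREST))
q=np.array([(285,195),(340,195),(285,290),(340,290),(330,243)]); print(np.round(depthpt(c,q,d[q[:,1],q[:,0]]),1))
E
```

```text
26.1 [553.34628682 -33.97199268 147.23708778] [3.14150582e+00 1.15247763e-04 8.98595268e-02] [-0.12456479  0.02982529 -0.68174535]
[[589.1 -14.9  69. ]
 [592.4 -50.4  69.6]
 [522.1 -19.6  68.5]
 [525.5 -58.   68.3]
 [559.6 -47.3  69.9]]
```

View pics/w22z.png

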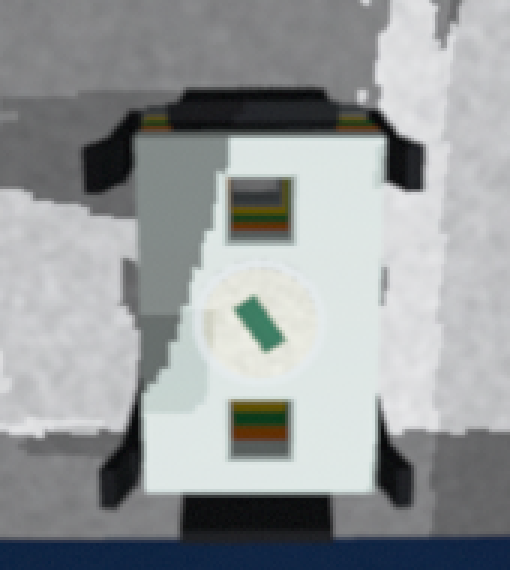

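The stack's top is flat at z≈69 mm as expected for four layers, with holes at (312,210) and (312,283). I'll measure those holes, then look at the rack.

```bash
python3 - <<'E'
from h import *
c=get_calibration('wrist'); s=env.state(); tcp=s['eef_pos']; yaw=s['tcp_rot'][2]; print(tcp,yaw)
im=cv2.imread('pics/w22.png')
for nm,px in (('far',(312,210)),('near',(311.8,283.3))):
    P=plane(c,[px],68.7)[0,:2]; p=P-tcp[:2]; print(nm,P,'tool',p@[np.cos(yaw),np.sin(yaw)],p@[np.sin(yaw),-np.cos(yaw)])
# nest hole mouth (z 28.7) bottom hole floor seen through far hole etc.
go(350,-305,200,.1)
T,it,dt,_=snap('top','t2')
cv2.imwrite('pics/t2z.png',cv2.resize(it[180:330,380:500],None,fx=4,fy=4))
E
```

```text
[553.10995382 -33.95617949 146.68330573] 0.08975085044960585
far [580.50872617 -33.18361297] tool 27.357740351212207 1.6863060525882372
near [528.83197734 -37.74891653] tool -24.520204503374792 1.6014267614102071
goal 350 -305 200 0.1 turn [-0.0003, 0.0013, -0.0102] shift [-0.2267, 0.2517, -0.0531] dist 343 open 1.001 t 26.15
```

View pics/t2z.png

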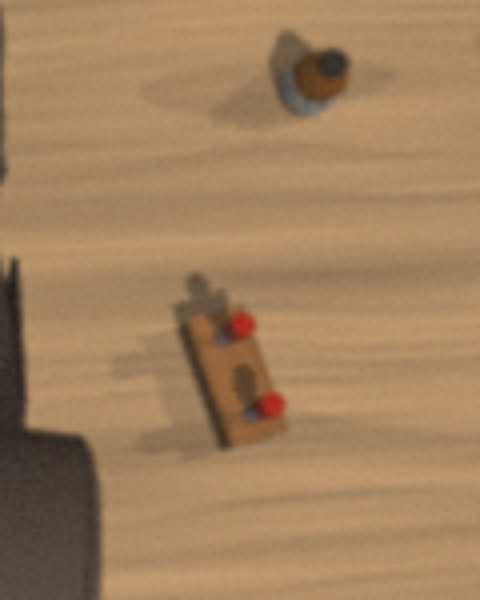

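```bash
python3 - <<'E'
from h import *
T=get_calibration('top')
P=plane(T,[(440.7,261.2),(448,281.2)],85); print(P,np.linalg.norm(P[0]-P[1]))
v=P[0]-P[1]; print(np.arctan2(v[1],v[0]))
go(370,-325,170,.09)
E
```

```text
[[ 451.94876401 -317.5595222    85.        ]
 [ 392.99448369 -331.57499677   85.        ]] 60.59736541645554
0.23340189983106782
goal 370 -325 170 0.09 turn [-0.0004, 0.0019, -0.0002] shift [-0.2085, 0.2735, -0.0233] dist 345 open 0.999 t 26.2
```

Call:
arm_command([
  [[0,0,0],[-0.015,0.018,-0.005],60],
  [[0,0,0],[-0.042,0.055,-0.015],60],
  [[0,0,0],[-0.069,0.092,-0.023],60],
  [[0,0,0],[-0.097,0.128,-0.023],60],
  [[0,0,0],[-0.125,0.165,-0.023],60],
  [[0,0,0],[-0.153,0.202,-0.023],60],
  [[0,0,0],[-0.181,0.239,-0.023],60],
  [[0,0,0],[-0.208,0.274,-0.023],60],
])

```text
t: 27.0
eef_pos: [369.5, -326.8, 169.6]
tcp_rot: [-3.14, 0.001, 0.09]
ft_force: [0.1, 0.3, 0.5]
opening: 0.765
```

Call:
arm_command([
  [[0,0,0],[0,0,0],60],
  [[0,0,0],[0,0,0],60],
  [[0,0,0],[0,0,0],60],
  [[0,0,0],[0,0,0],60],
])

```text
t: 27.4
eef_pos: [371.6, -324.5, 170.3]
tcp_rot: [-3.141, 0.0, 0.092]
ft_force: [0.2, 0.3, -0.9]
opening: 0.766
```

```bash
python3 - <<'E'
from h import *
c,im,d,s=snap('wrist','w23'); print(s['t'],s['eef_pos'],s['tcp_rot'],s['ft_force'])
np.save('/tmp/w23.npy',d)
for ct in comps(im,'red',100): print(cv2.contourArea(ct),ct.reshape(-1,2).mean(0),cv2.boundingRect(ct))
E
```

```text
27.4 [ 371.62026665 -324.48555538  170.34889314] [-3.14110422e+00  3.24320106e-04  9.15407251e-02] [ 0.24725842  0.28677862 -0.85795142]
583.0 [321.025 216.35 ] (309, 201, 26, 31)
529.0 [308.02631579 126.11842105] (296, 113, 26, 28)
```

View pics/w23.png

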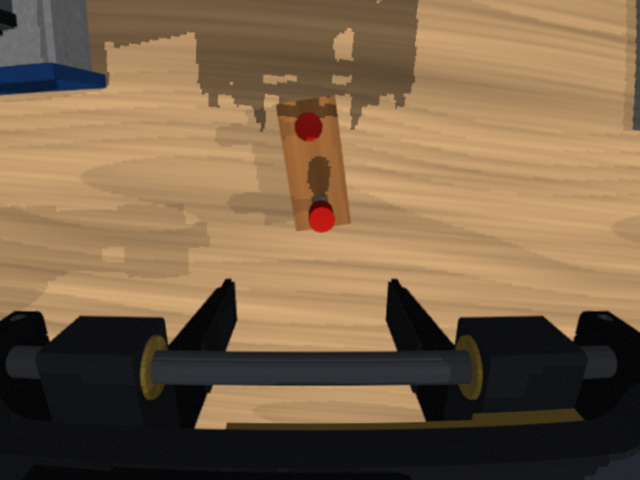

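```bash
python3 - <<'E'
from h import *
c=get_calibration('wrist'); s=env.state(); tcp=s['eef_pos']; yaw=s['tcp_rot'][2]; d=np.load('/tmp/w23.npy'); im=cv2.imread('pics/w23.png')
cv2.imwrite('pics/w23z.png',cv2.resize(im[95:240,270:360],None,fx=4,fy=4,interpolation=cv2.INTER_NEAREST))
for px in ((308.5,126),(321.5,219)):
    P=plane(c,[px],92)[0]; print(P, depthpt(c,[px],[d[int(px[1]),int(px[0])]])); print(plane(c,[(px[0]+12.5,px[1])],92)-P)
go(451,-318,110,.09)
E
```

```text
[ 451.92203849 -316.63765437   92.        ] [[ 451.92579072 -316.64473069   93.28480101]]
[[ 0.71616917 -7.73073854  0.        ]]
[ 393.53068194 -330.54449384   92.        ] [[ 394.03127241 -330.43836417   94.11081806]]
[[ 7.60769553e-01 -8.22605368e+00 -2.84217094e-14]]
goal 451 -318 110 0.09 turn [-0.0003, 0.0002, 0.0017] shift [0.0796, 0.0008, 0.0605] dist 100 open 0.764 t 27.45
```

View pics/w23z.png

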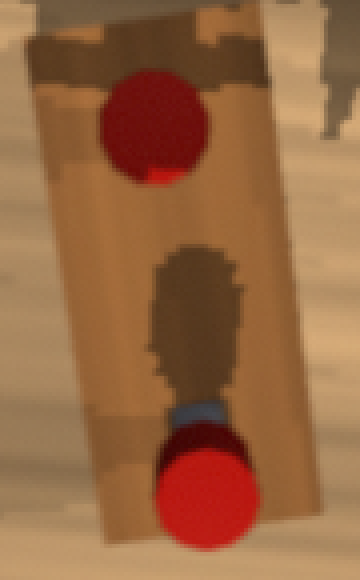

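```bash
python3 - <<'E'
from h import *
go(451.4,-316.1,67,.09)
E
```

```text
goal 451.4 -316.1 67 0.09 turn [-0.0003, 0.0002, 0.0017] shift [0.0802, -0.0011, 0.1035] dist 131 open 0.764 t 27.45
```

Call:
arm_command([
  [[0,0,0],[0.035,0,0.01],60],
  [[0,0,0],[0.075,-0.001,0.035],60],
  [[0,0,0],[0.08,-0.001,0.07],80],
  [[0,0,0],[0.08,-0.001,0.095],100],
  [[0,0,0],[0.08,-0.001,0.102],120],
  [[0,0,0],[0.08,-0.001,0.103],120],
  [[0,0,0],[0.08,-0.001,0.103],120],
  [[0,0,0],[0.08,-0.001,0.103],120],
])

```text
t: 28.25
eef_pos: [451.0, -317.8, 69.0]
tcp_rot: [3.14, -0.001, 0.09]
ft_force: [0.9, 0.2, -0.4]
opening: 0.531
```

Call:
arm_command([
  [[0,0,0],[0,0,0],120],
  [[0,0,0],[0,0,0],120],
])

```text
t: 28.45
eef_pos: [450.8, -317.6, 68.4]
tcp_rot: [3.141, -0.001, 0.09]
ft_force: [0.4, 1.2, -0.5]
opening: 0.526
```

```bash
cat >> h.py <<'E'
def heads(c,im,z,tcp,yaw):
    for ct in comps(im,'red',100):
        px=cv2.minEnclosingCircle(ct)[0]
        M=cv2.moments(ct); print(cv2.boundingRect(ct),np.round(px,1))
E
python3 - <<'E'
from h import *
c,im,d,s=snap('wrist','w24'); print(s['t'],s['eef_pos'],s['tcp_rot'],s['ft_force'],s['opening'])
heads(c,im,92,s['eef_pos'],s['tcp_rot'][2])
E
```

```text
28.45 [ 450.75198234 -317.64729877   68.38716935] [ 3.14061075e+00 -8.58908446e-04  8.95968728e-02] [ 0.38051281  1.22521201 -0.51310593] 0.5255683924742287
(286, 282, 40, 59) [306.  310.9]
(308, 386, 33, 37) [324.  406.2]
```

View pics/w24.png

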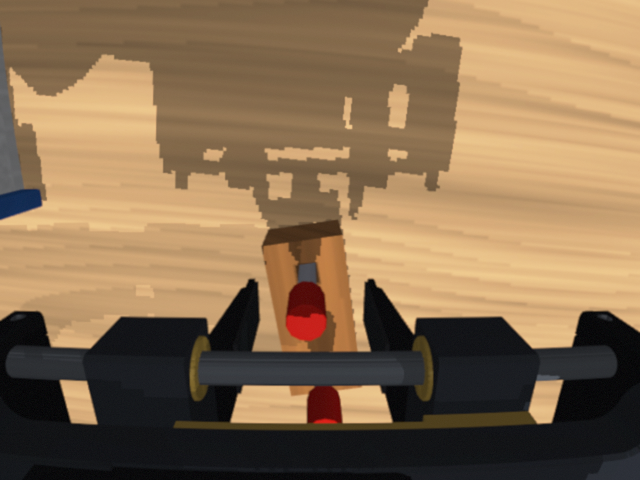

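```bash
python3 - <<'E'
from h import *
c=get_calibration('wrist'); s=env.state(); tcp=s['eef_pos']; yaw=s['tcp_rot'][2]; im=cv2.imread('pics/w24.png'); print(tcp)
cv2.imwrite('pics/w24z.png',cv2.resize(im[260:360,240:380],None,fx=5,fy=5,interpolation=cv2.INTER_NEAREST))
for px in ((306,320.5),(286.5,320.5),(325.5,320.5),(306,341)):
    p=plane(c,[px],92)[0,:2]-tcp[:2]; print('tool',p@[np.cos(yaw),np.sin(yaw)],p@[np.sin(yaw),-np.cos(yaw)])
E
```

```text
[ 450.6974457  -317.5976279    68.21148537]
tool 1.692735968982182 -1.1373896063548754
tool 1.6844403796054204 -9.404381845531855
tool 1.6841531957802904 7.1279106037699576
tool -8.248939898343666 -1.1763519212464102
```

View pics/w24z.png

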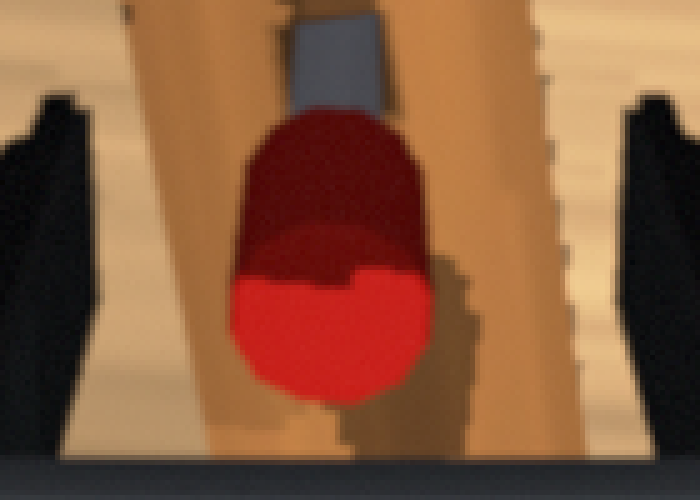

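Call:
arm_command([
  [[0,0,0],[0,-0.0021,0.001],120],
  [[0,0,0],[0,-0.0021,0.001],120],
  [[0,0,0],[0,-0.0021,0.001],255],
  [[0,0,0],[0,-0.0021,0.001],255],
  [[0,0,0],[0,-0.0021,0.001],255],
  [[0,0,0],[0,-0.0021,0.001],255],
  [[0,0,0],[0,-0.0021,0.001],255],
  [[0,0,0],[0,-0.0021,0.001],255],
])

```text
t: 29.3
eef_pos: [450.4, -315.3, 66.6]
tcp_rot: [3.141, -0.0, 0.09]
ft_force: [-0.4, -0.3, -1.4]
opening: 0.182
```

```bash
python3 - <<'E'
from h import *
c,im,d,s=snap('wrist','w25'); print(s['t'],s['eef_pos'],s['tcp_rot'],s['ft_force'],s['opening'],s['opening']*95)
cv2.imwrite('pics/w25z.png',cv2.resize(im[260:360,240:380],None,fx=5,fy=5,interpolation=cv2.INTER_NEAREST))
E
```

```text
29.3 [ 450.42917305 -315.34470104   66.64453143] [ 3.14144999e+00 -9.74808852e-07  8.98392617e-02] [-0.41548894 -0.26537891 -1.44701587] 0.18161353096962135 17.253285442114027
```

View pics/w25z.png

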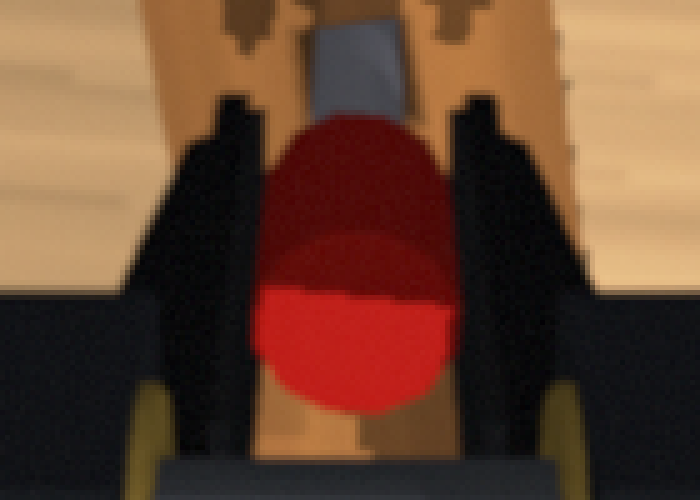

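```bash
python3 - <<'E'
from h import *
c=get_calibration('wrist'); s=env.state(); tcp=s['eef_pos']; yaw=s['tcp_rot'][2]; print(tcp)
for px in ((311.2,324.4),(311.2,323)):
    p=plane(c,[px],92)[0,:2]-tcp[:2]; print('tool',p@[np.cos(yaw),np.sin(yaw)],p@[np.sin(yaw),-np.cos(yaw)])
go(579.7,-32.5,167,.09)
E
```

```text
[ 450.42287923 -315.32634301   66.63073363]
tool 0.7335231779633237 1.0863659492952664
tool 1.3959377450969526 1.086083544959867
goal 579.7 -32.5 167 0.09 turn [0.0001, -0.0, -0.0002] shift [0.1541, -0.2701, -0.1004] dist 327 open 0.179 t 29.35
```

Call:
arm_command([
  [[0,0,0],[0,0,-0.02],255],
  [[0,0,0],[0,0,-0.055],255],
  [[0,0,0],[0,0,-0.09],255],
  [[0,0,0],[0.01,-0.018,-0.103],255],
  [[0,0,0],[0.03,-0.053,-0.103],255],
  [[0,0,0],[0.051,-0.09,-0.103],255],
  [[0,0,0],[0.073,-0.128,-0.103],255],
  [[0,0,0],[0.095,-0.166,-0.103],255],
])

```text
t: 30.15
eef_pos: [530.6, -139.9, 169.7]
tcp_rot: [3.141, -0.0, 0.089]
ft_force: [1.3, 0.1, -0.8]
opening: 0.184
```

```bash
python3 - <<'E'
from h import *
go(579.5,-32.4,167,.09)
E
```

```text
goal 579.5 -32.4 167 0.09 turn [0.0001, -0.0001, -0.0006] shift [0.0583, -0.1027, 0.0027] dist 118 open 0.184 t 30.15
```

Call:
arm_command([
  [[0,0,0],[0.022,-0.038,0],255],
  [[0,0,0],[0.044,-0.076,0],255],
  [[0,0,0],[0.0575,-0.1,0],255],
  [[0,0,0],[0.0585,-0.102,0],255],
  [[0,0,0],[0.0585,-0.102,0],255],
  [[0,0,0],[0.0585,-0.102,0],255],
  [[0,0,0],[0.0585,-0.102,0],255],
  [[0,0,0],[0.0585,-0.102,0],255],
])

```text
t: 30.95
eef_pos: [579.0, -35.6, 169.7]
tcp_rot: [3.141, 0.0, 0.088]
ft_force: [0.7, 1.3, -1.7]
opening: 0.184
```

```bash
python3 - <<'E'
from h import *
go(579.5,-32.4,150,.09)
c,im,d,s=snap('wrist','w26')
cv2.imwrite('pics/w26z.png',cv2.resize(im[200:360,220:400],None,fx=4,fy=4,interpolation=cv2.INTER_NEAREST))
go(579.5,-32.4,150,.09)
print(s['ft_force'],s['opening'])
E
```

```text
goal 579.5 -32.4 150 0.09 turn [0.0001, 0.0, -0.0016] shift [0.0008, -0.0031, 0.0197] dist 20 open 0.184 t 30.95
goal 579.5 -32.4 150 0.09 turn [0.0001, -0.0001, -0.0015] shift [0.0007, -0.003, 0.0197] dist 20 open 0.188 t 31.0
[ 0.71562726  1.29497543 -1.74531304] 0.18395435549484
```

View pics/w26z.png

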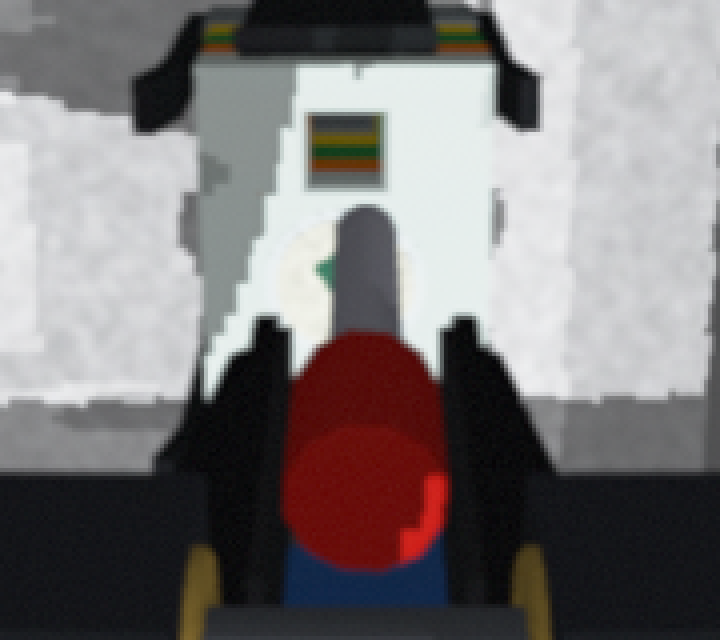

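Call:
arm_command([
  [[0,0,0],[0.0006,-0.003,0],255],
  [[0,0,0],[0.0006,-0.003,0.014],255],
  [[0,0,0],[0.0006,-0.003,0.028],255],
  [[0,0,0],[0.0006,-0.003,0.028],255],
  [[0,0,0],[0.0006,-0.003,0.028],255],
  [[0,0,0],[0.0006,-0.003,0.028],255],
])

```text
t: 31.6
eef_pos: [579.9, -31.6, 142.3]
tcp_rot: [3.141, -0.001, 0.09]
ft_force: [-0.3, 0.1, 0.3]
opening: 0.179
```

```bash
python3 - <<'E'
from h import *
read_camera('wrist');c,im,d,s=snap('wrist','w27')
cv2.imwrite('pics/w27z.png',cv2.resize(im[200:360,220:400],None,fx=4,fy=4,interpolation=cv2.INTER_NEAREST))
go(579.5,-32.4,135,.09)
print(s['ft_force'],s['opening'],s['eef_pos'])
E
```

```text
goal 579.5 -32.4 135 0.09 turn [0.0004, -0.001, -0.0002] shift [-0.0004, 0.0007, 0.0073] dist 7 open 0.184 t 31.7
[ 0.74226911  0.27674747 -0.48328017] 0.18148643094736108 [579.9078027  -31.61483516 142.33021097]
```

View pics/w27z.png

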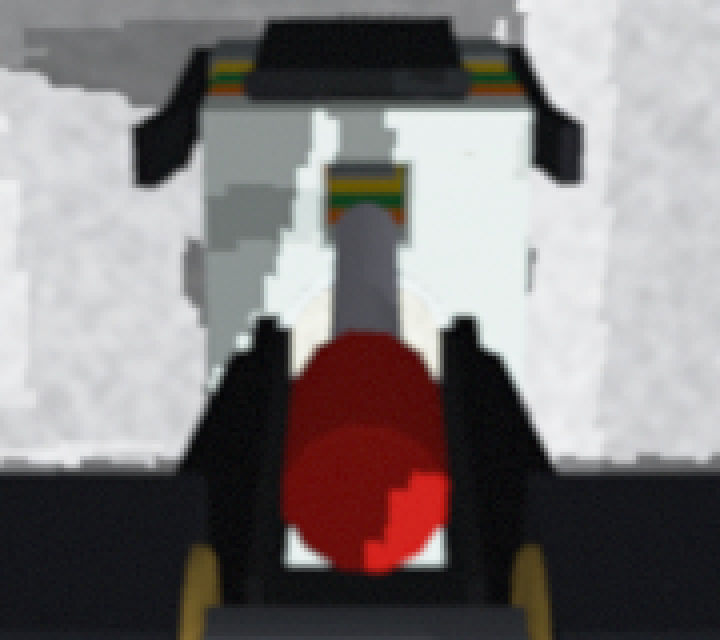

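```bash
python3 - <<'E'
from h import *
c=get_calibration('wrist'); s=env.state(); tcp=s['eef_pos']; yaw=s['tcp_rot'][2]; print(tcp)
def t(px,z):
    p=plane(c,[px],z)[0,:2]-tcp[:2]; return np.round([p@[np.cos(yaw),np.sin(yaw)],p@[np.sin(yaw),-np.cos(yaw)]],2)
k=lambda u,v:(220+u/4,200+v/4)
print('tip far edge',t(k(367,204),tcp[2]-66.6))
print('hole',t(k(325,164),68.7),t(k(410,164),68.7),t(k(325,244),68.7),t(k(410,244),68.7))
print('head',t(k(366,497),tcp[2]+25.4))
E
```

```text
[579.85795781 -31.61739545 142.26965995]
tip far edge [3.   1.56]
hole [ 7.64 -5.33] [7.64 8.66] [-6.33 -5.43] [-6.33  8.78]
head [0.8  1.19]
```

The hole is centred on the tip (0.65 vs 0.5 in x, 1.7 vs 1.56 in y). The stack sits about 1.2 mm to the +y side of the guides, so I'll bias the pin by 0.7 mm towards the nest hole.

Call:
arm_command([
  [[0,0,0],[0,-0.0007,0.003],255],
  [[0,0,0],[0,-0.0007,0.01],255],
  [[0,0,0],[0,-0.0007,0.018],255],
  [[0,0,0],[0,-0.0007,0.026],255],
  [[0,0,0],[0,-0.0007,0.034],255],
  [[0,0,0],[0,-0.0007,0.04],255],
  [[0,0,0],[0,-0.0007,0.042],255],
])

```text
t: 32.4
eef_pos: [579.3, -30.9, 98.7]
tcp_rot: [-3.141, 0.001, 0.09]
ft_force: [-0.1, 0.0, -1.4]
opening: 0.182
```

```bash
python3 - <<'E'
from h import *
read_camera('wrist');c,im,d,s=snap('wrist','w28')
cv2.imwrite('pics/w28z.png',cv2.resize(im[200:360,220:400],None,fx=4,fy=4,interpolation=cv2.INTER_NEAREST))
print(s['ft_force'],s['moment'],s['opening'],s['eef_pos'],s['tcp_rot'])
E
```

```text
[-0.51496514  0.41336454 -0.98704815] [ 0.01161171  0.01334522 -0.00893861] 0.18266205139710762 [579.31840695 -30.83727483  98.79419607] [-3.14139463e+00  1.00628227e-03  8.98090660e-02]
```

View pics/w28z.png

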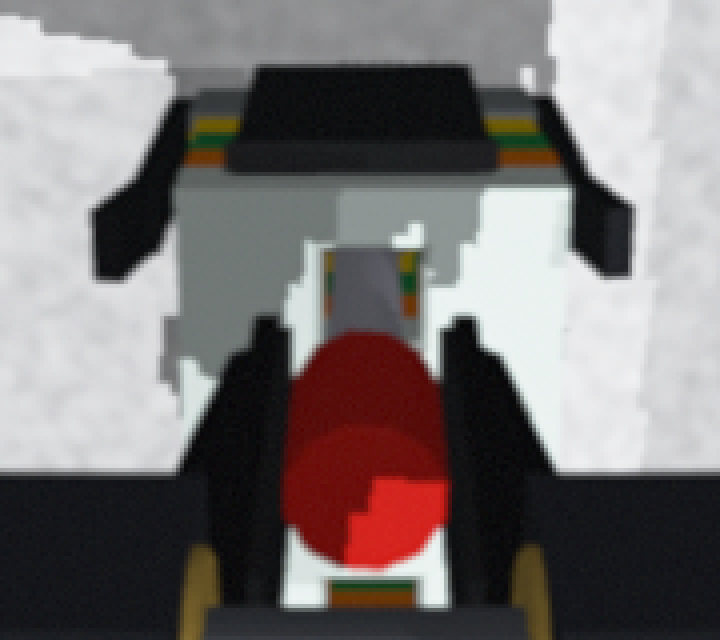

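Call:
arm_command([
  [[0,0,0],[0,0,0.004],255],
  [[0,0,0],[0,0,0.008],255],
  [[0,0,0],[0,0,0.012],255],
  [[0,0,0],[0,0,0.015],255],
  [[0,0,0],[0,0,0.017],255],
  [[0,0,0],[0,0,0.017],255],
])

```text
t: 33.1
eef_pos: [579.4, -30.9, 82.3]
tcp_rot: [-3.142, 0.0, 0.09]
ft_force: [-0.3, 0.2, -0.1]
opening: 0.185
```

Call:
arm_command([
  [[0,0,0],[0,0,0.001],255],
  [[0,0,0],[0,0,0.002],255],
  [[0,0,0],[0,0,0.003],255],
  [[0,0,0],[0,0,0.003],255],
  [[0,0,0],[0,0,0.003],255],
])

```text
t: 33.6
eef_pos: [579.6, -30.9, 79.6]
tcp_rot: [3.141, -0.0, 0.09]
ft_force: [1.1, -0.1, -1.0]
opening: 0.182
```

Call:
arm_command([
  [[0,0,0],[0,0,0.001],255],
  [[0,0,0],[0,0,0.0015],255],
  [[0,0,0],[0,0,0.002],255],
  [[0,0,0],[0,0,0.002],255],
])

```text
t: 34.0
eef_pos: [580.0, -31.0, 78.4]
tcp_rot: [3.141, -0.001, 0.09]
ft_force: [-1.2, -1.3, 7.8]
opening: 0.184
```

Contact with the floor (7.8 N at TCP 78.4). Releasing the pin.

Call:
arm_command([
  [[0,0,0],[0,0,0],165],
  [[0,0,0],[0,0,0],165],
  [[0,0,0],[0,0,0],165],
  [[0,0,0],[0,0,-0.02],165],
  [[0,0,0],[0,0,-0.055],120],
  [[0,0,0],[0,0,-0.09],120],
  [[0,0,0],[0,0,-0.09],60],
  [[0,0,0],[0,0,-0.09],60],
])

```text
t: 34.8
eef_pos: [579.5, -30.9, 167.9]
tcp_rot: [3.141, -0.001, 0.09]
ft_force: [0.2, -0.7, -0.3]
opening: 0.631
```

```bash
python3 - <<'E'
from h import *
read_camera('wrist');c,im,d,s=snap('wrist','w29')
print(s['t'],s['eef_pos'])
go(391.5,-330,140,.09)
E
```

```text
34.85 [579.13999839 -30.84408807 167.02435331]
goal 391.5 -330 140 0.09 turn [-0.0003, 0.0016, -0.0002] shift [-0.2135, 0.2812, 0.0268] dist 354 open 0.716 t 34.9
```

View pics/w29.png

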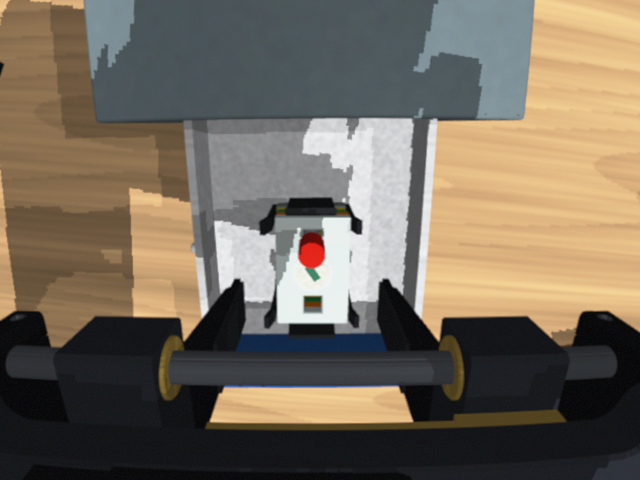

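Call:
arm_command([
  [[0,0,0],[-0.012,0.016,0],100],
  [[0,0,0],[-0.04,0.053,0],100],
  [[0,0,0],[-0.068,0.09,0],100],
  [[0,0,0],[-0.096,0.127,0],100],
  [[0,0,0],[-0.124,0.164,0],100],
  [[0,0,0],[-0.152,0.2,0],100],
  [[0,0,0],[-0.18,0.237,0],100],
  [[0,0,0],[-0.205,0.27,0],100],
])

```text
t: 35.7
eef_pos: [397.9, -319.5, 166.5]
tcp_rot: [-3.14, 0.001, 0.089]
ft_force: [0.7, 0.3, -0.4]
opening: 0.606
```

Call:
arm_command([
  [[0,0,0],[-0.006,0.009,0.02],100],
  [[0,0,0],[-0.0075,0.0105,0.035],100],
  [[0,0,0],[-0.0075,0.0105,0.035],100],
  [[0,0,0],[-0.0075,0.0105,0.035],100],
  [[0,0,0],[-0.0075,0.0105,0.035],100],
])

```text
t: 36.2
eef_pos: [393.4, -329.1, 132.9]
tcp_rot: [3.141, -0.0, 0.09]
ft_force: [-0.2, 0.3, 0.5]
opening: 0.611
```

```bash
python3 - <<'E'
from h import *
c,im,d,s=snap('wrist','w30'); print(s['t'],s['eef_pos'],s['tcp_rot'])
for ct in comps(im,'red',100): print(cv2.contourArea(ct),ct.reshape(-1,2).mean(0),cv2.boundingRect(ct))
cv2.imwrite('pics/w30z.png',cv2.resize(im[200:360,220:400],None,fx=4,fy=4,interpolation=cv2.INTER_NEAREST))
go(392,-329.2,67,.09)
E
```

```text
36.2 [ 393.42280495 -329.06388231  132.93867384] [ 3.14140013e+00 -1.40738198e-04  9.04654365e-02]
844.0 [311.5        263.89795918] (297, 244, 29, 40)
goal 392 -329.2 67 0.09 turn [0.0006, -0.0004, 0.0006] shift [-0.0015, -0.0001, 0.0661] dist 66 open 0.607 t 36.25
```

View pics/w30z.png

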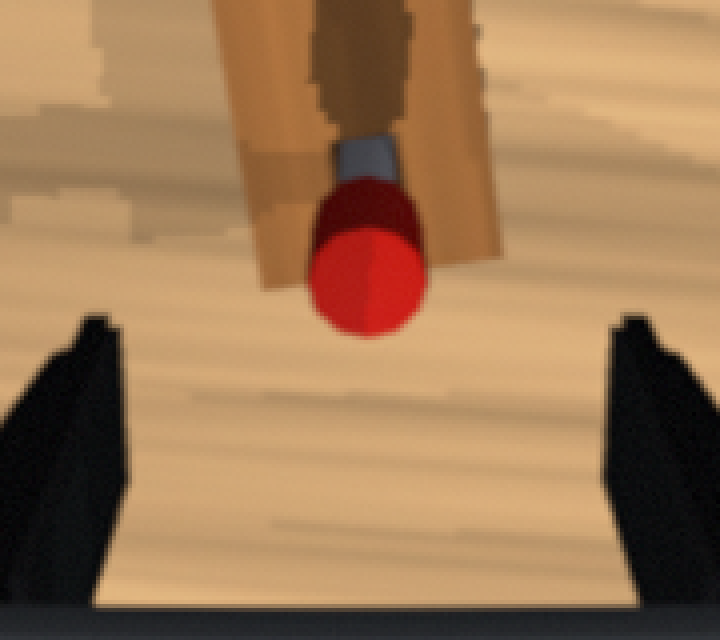

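```bash
python3 - <<'E'
from h import *
c=get_calibration('wrist'); s=env.state(); tcp=s['eef_pos']; yaw=s['tcp_rot'][2]; print(tcp)
p=plane(c,[(312,270.5)],92)[0,:2]-tcp[:2]; print('tool',p@[np.cos(yaw),np.sin(yaw)],p@[np.sin(yaw),-np.cos(yaw)])
E
```

```text
[ 393.47615282 -329.10571515  133.10575842]
tool -0.6464623988757597 1.6411189418742813
```

Call:
arm_command([
  [[0,0,0],[-0.0014,0.0004,0.02],120],
  [[0,0,0],[-0.0014,0.0004,0.045],120],
  [[0,0,0],[-0.0014,0.0004,0.06],120],
  [[0,0,0],[-0.0014,0.0004,0.066],120],
  [[0,0,0],[-0.0014,0.0004,0.066],120],
  [[0,0,0],[-0.0014,0.0004,0.066],120],
  [[0,0,0],[-0.0014,0.0004,0.066],120],
])

```text
t: 36.95
eef_pos: [392.1, -330.1, 67.5]
tcp_rot: [3.14, -0.001, 0.09]
ft_force: [-0.7, 0.6, 0.5]
opening: 0.532
```

```bash
python3 - <<'E'
from h import *
read_camera('wrist');c,im,d,s=snap('wrist','w31'); tcp=s['eef_pos']; yaw=s['tcp_rot'][2];print(s['t'],tcp,yaw,s['opening'])
cv2.imwrite('pics/w31z.png',cv2.resize(im[260:360,240:380],None,fx=5,fy=5,interpolation=cv2.INTER_NEAREST))
E
```

```text
37.0 [ 391.9972708  -330.06339414   67.45515705] 0.08999269287126288 0.5257509279607622
```

View pics/w31z.png

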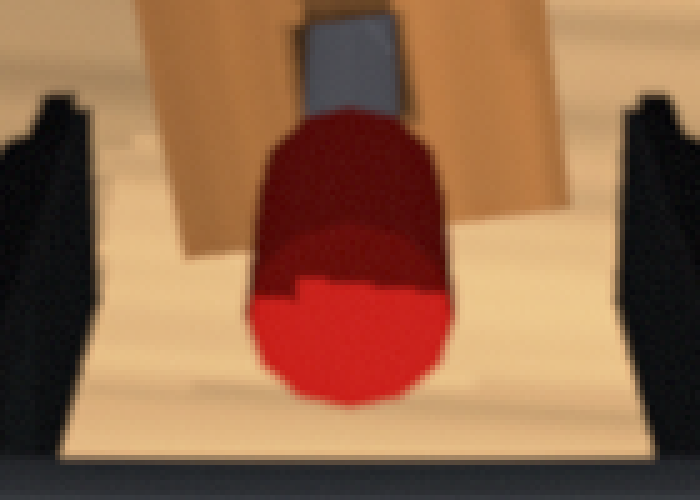

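Call:
arm_command([
  [[0,0,0],[0,-0.0004,0.0005],120],
  [[0,0,0],[0,-0.0004,0.0005],255],
  [[0,0,0],[0,-0.0004,0.0005],255],
  [[0,0,0],[0,-0.0004,0.0005],255],
  [[0,0,0],[0,-0.0004,0.0005],255],
  [[0,0,0],[0,-0.0004,0.0005],255],
  [[0,0,0],[0,-0.0004,0.0005],255],
  [[0,0,0],[0,-0.0004,0.0005],255],
])

```text
t: 37.85
eef_pos: [391.7, -329.5, 66.1]
tcp_rot: [3.141, -0.0, 0.09]
ft_force: [-0.4, -0.5, 0.3]
opening: 0.182
```

```bash
python3 - <<'E'
from h import *
c,im,d,s=snap('wrist','w32'); tcp=s['eef_pos']; yaw=s['tcp_rot'][2];print(s['t'],tcp,yaw,s['opening'],s['ft_force'])
cv2.imwrite('pics/w32z.png',cv2.resize(im[260:360,240:380],None,fx=5,fy=5,interpolation=cv2.INTER_NEAREST))
for ct in comps(im,'red',100): print(cv2.boundingRect(ct))
for ct in comps(cv2.imread('pics/w25.png'),'red',100): print(cv2.boundingRect(ct))
go(527.9,-35.9,167,.09)
E
```

```text
37.85 [ 391.6537177 -329.4753637   66.1312282] 0.08972942301227826 0.1816677871100373 [-0.38408808 -0.51804956  0.34419763]
(290, 282, 42, 60)
(290, 283, 42, 60)
(313, 387, 29, 36)
goal 527.9 -35.9 167 0.09 turn [0.0001, -0.0, -0.0002] shift [0.162, -0.2801, -0.1009] dist 339 open 0.185 t 37.9
```

Call:
arm_command([
  [[0,0,0],[0,0,-0.02],255],
  [[0,0,0],[0,0,-0.055],255],
  [[0,0,0],[0,0,-0.09],255],
  [[0,0,0],[0.01,-0.018,-0.103],255],
  [[0,0,0],[0.03,-0.053,-0.103],255],
  [[0,0,0],[0.051,-0.09,-0.103],255],
  [[0,0,0],[0.073,-0.128,-0.103],255],
  [[0,0,0],[0.095,-0.166,-0.103],255],
])

```text
t: 38.7
eef_pos: [471.8, -154.0, 169.2]
tcp_rot: [3.141, -0.0, 0.089]
ft_force: [0.8, -0.1, -0.4]
opening: 0.184
```

Call:
arm_command([
  [[0,0,0],[0.022,-0.038,0],255],
  [[0,0,0],[0.044,-0.076,0],255],
  [[0,0,0],[0.0645,-0.11,0],255],
  [[0,0,0],[0.0665,-0.114,0],255],
  [[0,0,0],[0.0665,-0.114,0],255],
  [[0,0,0],[0.0665,-0.114,0],255],
  [[0,0,0],[0.0665,-0.114,0],255],
  [[0,0,0],[0.0665,-0.114,0],255],
])

```text
t: 39.5
eef_pos: [527.1, -37.1, 169.2]
tcp_rot: [3.141, -0.0, 0.088]
ft_force: [-0.3, -0.1, -0.5]
opening: 0.181
```

```bash
python3 - <<'E'
from h import *
read_camera('wrist')
go(527.7,-35.6,142,.09)
E
```

```text
goal 527.7 -35.6 142 0.09 turn [0.0001, 0.0, -0.0016] shift [0.0007, -0.0013, 0.0272] dist 27 open 0.185 t 39.55
```

Call:
arm_command([
  [[0,0,0],[0.0006,-0.0012,0],255],
  [[0,0,0],[0.0006,-0.0012,0.014],255],
  [[0,0,0],[0.0006,-0.0012,0.0275],255],
  [[0,0,0],[0.0006,-0.0012,0.0275],255],
  [[0,0,0],[0.0006,-0.0012,0.0275],255],
  [[0,0,0],[0.0006,-0.0012,0.0275],255],
])

```text
t: 40.15
eef_pos: [528.2, -34.9, 142.3]
tcp_rot: [3.141, -0.001, 0.09]
ft_force: [-0.6, 0.5, -0.4]
opening: 0.183
```

```bash
python3 - <<'E'
from h import *
read_camera('wrist');c,im,d,s=snap('wrist','w33')
cv2.imwrite('pics/w33z.png',cv2.resize(im[200:360,220:400],None,fx=4,fy=4,interpolation=cv2.INTER_NEAREST))
go(527.7,-35.6,100,.09)
print(s['ft_force'],s['opening'],s['eef_pos'])
E
```

```text
goal 527.7 -35.6 100 0.09 turn [0.0004, -0.0009, -0.0002] shift [-0.0005, 0.0007, 0.0422] dist 42 open 0.18 t 40.25
[ 0.1519983   0.21082675 -0.75252059] 0.181275118722055 [528.17573479 -34.91385387 142.26667164]
```

View pics/w33z.png

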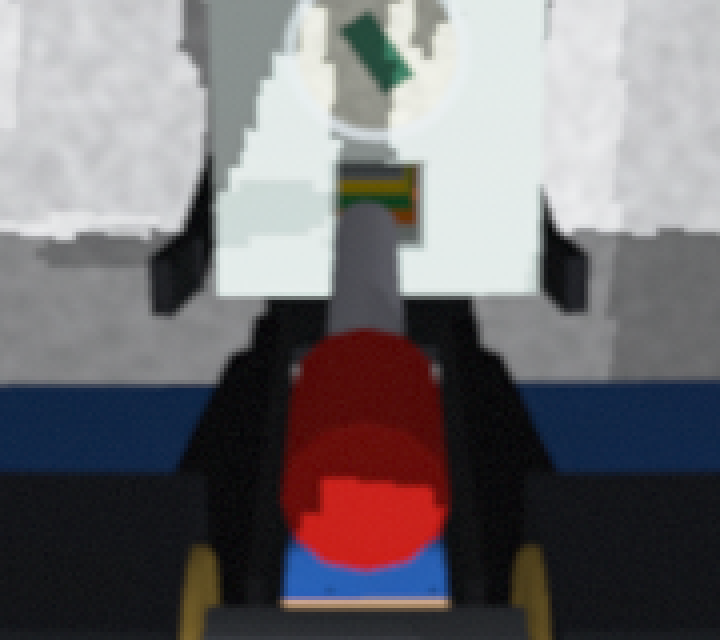

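The pin is 2.4 mm left of the top hole and 0.6 mm left of the guide centre, so I'll shift it +1.0 mm in tool y.

Call:
arm_command([
  [[0,0,0],[-0.0003,0.001,0],255],
  [[0,0,0],[-0.0003,0.001,0.008],255],
  [[0,0,0],[-0.0003,0.001,0.016],255],
  [[0,0,0],[-0.0003,0.001,0.024],255],
  [[0,0,0],[-0.0003,0.001,0.032],255],
  [[0,0,0],[-0.0003,0.001,0.038],255],
  [[0,0,0],[-0.0003,0.001,0.042],255],
  [[0,0,0],[-0.0003,0.001,0.042],255],
])

```text
t: 41.05
eef_pos: [527.5, -35.8, 99.0]
tcp_rot: [-3.141, 0.001, 0.09]
ft_force: [-0.6, 0.8, -0.4]
opening: 0.186
```

```bash
python3 - <<'E'
from h import *
read_camera('wrist');c,im,d,s=snap('wrist','w34')
cv2.imwrite('pics/w34z.png',cv2.resize(im[200:360,220:400],None,fx=4,fy=4,interpolation=cv2.INTER_NEAREST))
print(s['ft_force'],s['moment'],s['opening'],s['eef_pos'])
E
```

```text
[-0.4908329   0.37085348  0.49117594] [-0.0179436   0.00388985 -0.06786817] 0.18460027333704565 [527.65454164 -35.84343435  99.4123848 ]
```

View pics/w34z.png

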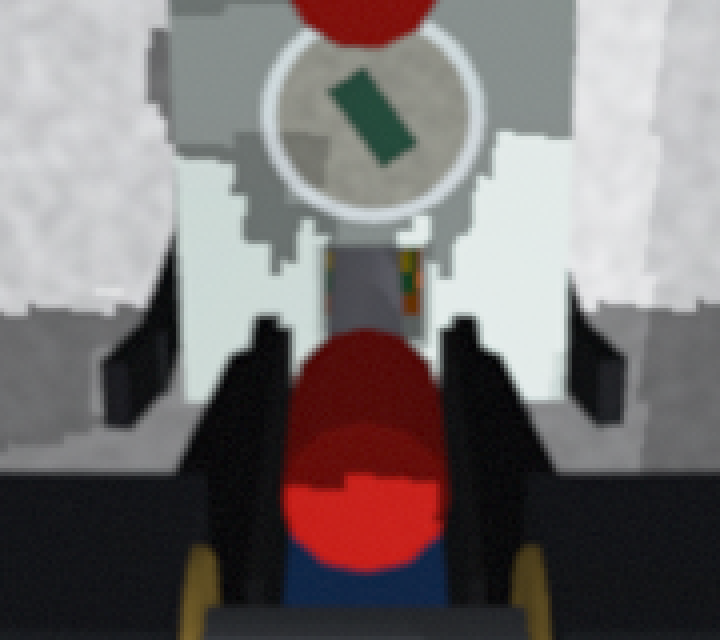

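Call:
arm_command([
  [[0,0,0],[0,0,0.004],255],
  [[0,0,0],[0,0,0.008],255],
  [[0,0,0],[0,0,0.012],255],
  [[0,0,0],[0,0,0.015],255],
  [[0,0,0],[0,0,0.017],255],
  [[0,0,0],[0,0,0.017],255],
])

```text
t: 41.75
eef_pos: [527.5, -35.9, 82.3]
tcp_rot: [-3.142, 0.001, 0.09]
ft_force: [0.6, -1.1, -1.0]
opening: 0.183
```

Call:
arm_command([
  [[0,0,0],[0,0,0.001],255],
  [[0,0,0],[0,0,0.002],255],
  [[0,0,0],[0,0,0.003],255],
  [[0,0,0],[0,0,0.003],255],
  [[0,0,0],[0,0,0.003],255],
])

```text
t: 42.25
eef_pos: [527.7, -35.9, 79.6]
tcp_rot: [3.141, 0.0, 0.09]
ft_force: [-0.1, -0.2, -0.3]
opening: 0.183
```

Call:
arm_command([
  [[0,0,0],[0,0,0.001],255],
  [[0,0,0],[0,0,0.002],255],
  [[0,0,0],[0,0,0.0025],255],
  [[0,0,0],[0,0,0.0025],255],
  [[0,0,0],[0,0,0.0025],255],
])

```text
t: 42.75
eef_pos: [528.1, -35.9, 77.8]
tcp_rot: [3.141, -0.001, 0.09]
ft_force: [-0.3, -0.6, 7.7]
opening: 0.181
```

Both pins have bottomed out (7.7 N at 77.8). Releasing and checking.

Call:
arm_command([
  [[0,0,0],[0,0,0],165],
  [[0,0,0],[0,0,0],165],
  [[0,0,0],[0,0,0],165],
  [[0,0,0],[0,0,-0.02],165],
  [[0,0,0],[0,0,-0.055],120],
  [[0,0,0],[0,0,-0.09],120],
  [[0,0,0],[-0.02,0,-0.1],120],
  [[0,0,0],[-0.05,0,-0.1],120],
])

```text
t: 43.55
eef_pos: [478.7, -40.5, 178.5]
tcp_rot: [3.14, -0.003, 0.09]
ft_force: [-0.1, -1.2, -1.1]
opening: 0.524
```

Call:
arm_command([
  [[0,0,0],[-0.03,0,0],255],
  [[0,0,0],[-0.03,0,0],255],
  [[0,0,0],[-0.03,0,0],255],
])

```text
t: 43.85
eef_pos: [448.3, -43.2, 177.4]
tcp_rot: [3.141, -0.001, 0.089]
ft_force: [1.2, -0.5, -0.2]
opening: 0.337
```

```bash
python3 - <<'E'
from h import *
read_camera('wrist');c,im,d,s=snap('wrist','w35')
np.save('/tmp/w35.npy',d)
print(s['t'],s['eef_pos'],s['tcp_rot'])
for ct in comps(im,'red',100):
    b=cv2.boundingRect(ct); px=(b[0]+b[2]//2,b[1]+b[3]-b[2]//2); print(b,np.round(depthpt(c,[px],[d[px[1],px[0]]]),1))
c2,i2,_,_=snap('scene','s1')
cv2.imwrite('pics/s1z.png',cv2.resize(i2[200:400,160:460],None,fx=2.5,fy=2.5))
go(424,-45.6,50,.09)
E
```

```text
43.9 [448.78049261 -43.20393069 177.31075604] [ 3.14117237e+00 -9.60606775e-04  8.96041785e-02]
(297, 20, 27, 37) [[575.8 -32.3 104.6]]
(298, 112, 26, 27) [[529.3 -37.  105.3]]
goal 424 -45.6 50 0.09 turn [0.0002, -0.0004, -0.0001] shift [-0.0251, 0.0002, 0.127] dist 129 open 0.203 t 44.0
```

View pics/w35.png

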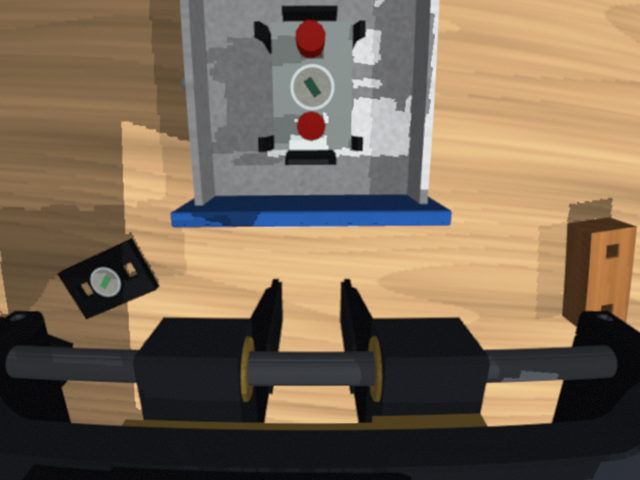

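View pics/s1z.png

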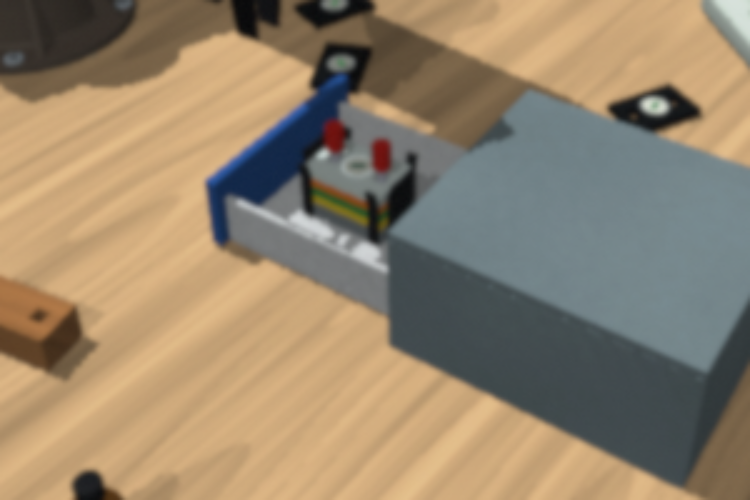

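Both heads top out at z 104.6 and 105.3 mm, against 104.7 expected, so the pins are fully home. Next I'll measure the front panel and cabinet face for the push.

```bash
python3 - <<'E'
from h import *
c=get_calibration('wrist')
P=plane(c,[(172,212),(451,211)],78)[:,:2]; print(P,P.mean(0),np.linalg.norm(P[0]-P[1])); v=P[0]-P[1]; print(np.arctan2(-v[0],v[1]))
go(422,-46,48,.09)
E
```

```text
[[ 461.59700933   57.33590645]
 [ 480.35958766 -142.45752623]] [470.9782985  -42.56080989] 200.6724945937292
0.09363527100562563
goal 422 -46 48 0.09 turn [0.0002, -0.0004, -0.0001] shift [-0.0271, 0.0004, 0.129] dist 132 open 0.203 t 44.0
```

Call:
arm_command([
  [[0,0,0],[-0.014,0,0.01],255],
  [[0,0,0],[-0.027,0,0.035],255],
  [[0,0,0],[-0.027,0,0.075],255],
  [[0,0,0],[-0.027,0,0.11],255],
  [[0,0,0],[-0.027,0,0.128],255],
  [[0,0,0],[-0.027,0,0.129],255],
  [[0,0,0],[-0.027,0,0.129],255],
])

```text
t: 44.7
eef_pos: [421.5, -45.4, 48.0]
tcp_rot: [-3.141, 0.001, 0.09]
ft_force: [-0.1, 0.8, 0.7]
opening: 0.008
```

Call:
arm_command([
  [[0,0,0],[0.005,0,0],255],
  [[0,0,0],[0.01,0,0],255],
  [[0,0,0],[0.014,0,0],255],
  [[0,0,0],[0.017,0,0],255],
  [[0,0,0],[0.02,0,0],255],
  [[0,0,0],[0.023,0,0],255],
  [[0,0,0],[0.026,0,0],255],
  [[0,0,0],[0.029,0,0],255],
])

```text
t: 45.5
eef_pos: [449.9, -42.8, 48.1]
tcp_rot: [-3.141, 0.001, 0.09]
ft_force: [-1.6, -1.2, 0.5]
opening: 0.003
```

Near or just at contact. I'll push along the closing axis at about 50 mm/s.

Call:
arm_command([
  [[0,0,0],[0.003,0,0],255],
  [[0,0,0],[0.007,0,0],255],
  [[0,0,0],[0.012,0,0],255],
  [[0,0,0],[0.017,0,0],255],
  [[0,0,0],[0.022,0,0],255],
  [[0,0,0],[0.027,0,0],255],
  [[0,0,0],[0.032,0,0],255],
  [[0,0,0],[0.037,0,0],255],
])

```text
t: 46.3
eef_pos: [487.2, -39.4, 48.0]
tcp_rot: [-3.142, 0.0, 0.09]
ft_force: [-2.2, 1.3, -0.0]
opening: 0.006
```

```bash
python3 - <<'E'
from h import *
s=env.state(); print(s['t'],s['eef_pos'],s['ft_force'],s['tcp_rot'])
c,im,d,s=snap('wrist','w36'); c2,i2,_,_=snap('scene','s2')
cv2.imwrite('pics/s2z.png',cv2.resize(i2[180:380,160:460],None,fx=2.5,fy=2.5))
E
```

```text
46.3 [487.16827045 -39.43470591  48.03604751] [-2.18723626  1.31846063 -0.03532546] [-3.14158121e+00  2.28626110e-04  8.98648068e-02]
```

View pics/s2z.png

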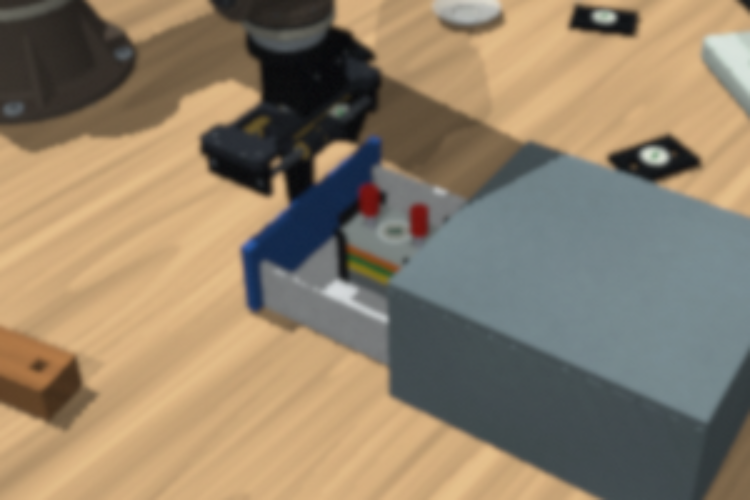

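View pics/w36.png

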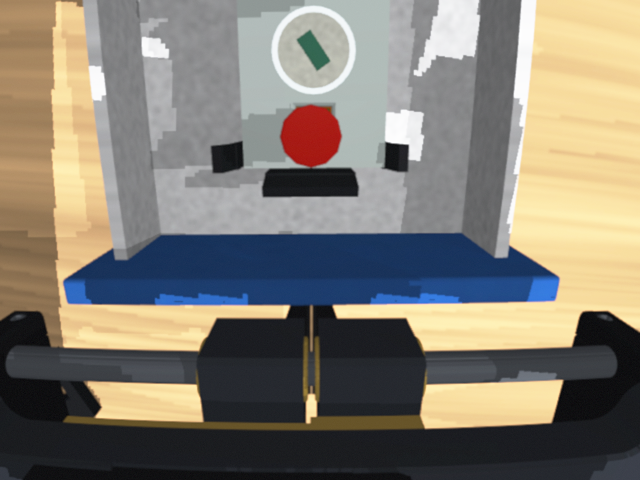

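Call:
arm_command([
  [[0,0,0],[0.005,0,0],255],
  [[0,0,0],[0.01,0,0],255],
  [[0,0,0],[0.015,0,0],255],
  [[0,0,0],[0.02,0,0],255],
  [[0,0,0],[0.025,0,0],255],
  [[0,0,0],[0.03,0,0],255],
  [[0,0,0],[0.035,0,0],255],
  [[0,0,0],[0.04,0,0],255],
])

```text
t: 47.2
eef_pos: [527.0, -35.8, 48.1]
tcp_rot: [-3.142, 0.0, 0.09]
ft_force: [-1.9, 1.4, 0.9]
opening: 0.005
```

Call:
arm_command([
  [[0,0,0],[0.005,0,0],255],
  [[0,0,0],[0.01,0,0],255],
  [[0,0,0],[0.015,0,0],255],
  [[0,0,0],[0.02,0,0],255],
  [[0,0,0],[0.025,0,0],255],
  [[0,0,0],[0.03,0,0],255],
  [[0,0,0],[0.035,0,0],255],
  [[0,0,0],[0.04,0,0],255],
])

```text
t: 48.0
eef_pos: [566.9, -32.3, 48.1]
tcp_rot: [3.142, 0.0, 0.09]
ft_force: [-2.1, 1.8, 0.2]
opening: 0.0
```

Call:
arm_command([
  [[0,0,0],[0.005,0,0],255],
  [[0,0,0],[0.01,0,0],255],
  [[0,0,0],[0.015,0,0],255],
  [[0,0,0],[0.02,0,0],255],
  [[0,0,0],[0.024,0,0],255],
  [[0,0,0],[0.026,0,0],255],
  [[0,0,0],[0.027,0,0],255],
  [[0,0,0],[0.027,0,0],255],
])

```text
t: 48.8
eef_pos: [593.7, -30.1, 48.2]
tcp_rot: [3.141, -0.001, 0.09]
ft_force: [-0.7, -0.1, -0.5]
opening: 0.003
```

Now I'll back off and tilt the tool 25° so the gripper body stays clear of the cabinet.

Call:
arm_command([
  [[0,0,0],[-0.02,0,0],255],
  [[0,0,0],[-0.04,0,0],255],
  [[0,0.14,0],[-0.045,0,0],255],
  [[0,0.28,0],[-0.045,0,0],255],
  [[0,0.42,0],[-0.045,0,0],255],
  [[0,0.436,0],[-0.045,0,0],255],
  [[0,0.436,0],[-0.045,0,0],255],
  [[0,0.436,0],[-0.045,0,0],255],
])

```text
t: 49.6
eef_pos: [556.2, -18.7, 50.3]
tcp_rot: [-3.087, -0.398, 0.094]
ft_force: [0.3, 1.0, 0.5]
opening: 0.004
```

```bash
python3 - <<'E'
from h import *
s=env.state(); print(s['t'],s['eef_pos'],s['ft_force'],s['tcp_rot'],s['joints'])
R=Ro.from_euler('xyz',s['tcp_rot']); print('tool z world',R.apply([0,0,1]))
f=np.array([np.cos(.09),np.sin(.09),0]); print('forward in tool', R.inv().apply(f),'up',R.inv().apply([0,0,1]))
c,im,d,s=snap('wrist','w37')
E
```

```text
49.6 [556.18634338 -18.69906837  50.29557855] [0.27319799 0.96198629 0.4752463 ] [-3.08706428 -0.39762361  0.09353591] [-0.24060145  0.56806218  2.13759772  1.1781986   0.19419153  0.08700384]
tool z world [ 0.37987233  0.09037633 -0.92061345]
forward in tool [0.92197804 0.02463499 0.38645778] up [ 0.38722845 -0.05024937 -0.92061345]
```

View pics/w37.png

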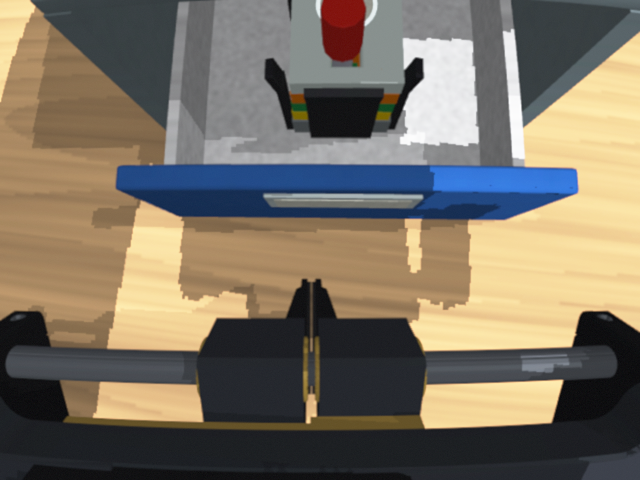

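The 25° tilt runs close to the wrist's joint 5 limit. I'll reduce it to about 11° and raise the tool.

```bash
cat >> h.py <<'E'
def gop(x,y,z,yaw,pitch):
    s=env.state(); R0=Ro.from_euler('xyz',s['tcp_rot']); R1=Ro.from_euler('xyz',[np.pi,pitch,yaw])
    t=R0.inv().apply(np.array([x,y,z])-s['eef_pos'])/1000; r=(R0.inv()*R1).as_rotvec()
    print('turn',np.round(r,4).tolist(),'shift',np.round(t,4).tolist(),'fwd',np.round(R0.inv().apply([np.cos(.09),np.sin(.09),0]),4),'pos',s['eef_pos'],s['tcp_rot'],'j',np.round(s['joints'],2))
E
python3 -c "
from h import *
gop(549,-34.1,60,.09,-.2)"
```

```text
turn [-0.055, -0.1993, 0.009] shift [-0.0039, 0.014, -0.0131] fwd [0.9213 0.0248 0.3882] pos [555.9222024  -18.7296339   50.17797604] [-3.08749224 -0.39946731  0.09372734] j [-0.24  0.57  2.14  1.2   0.19  0.07]
```

Call:
arm_command([
  [[-0.028,-0.1,0.004],[-0.002,0.007,-0.007],255],
  [[-0.055,-0.2,0.009],[-0.004,0.014,-0.013],255],
  [[-0.055,-0.2,0.009],[-0.004,0.014,-0.013],255],
  [[-0.055,-0.2,0.009],[-0.004,0.014,-0.013],255],
  [[-0.055,-0.2,0.009],[-0.004,0.014,-0.013],255],
])

```text
t: 50.15
eef_pos: [549.4, -34.9, 60.2]
tcp_rot: [3.139, -0.194, 0.089]
ft_force: [-0.1, 0.4, -0.2]
opening: 0.004
```

```bash
python3 -c "
from h import *
gop(549,-34.1,60,.09,-.2)"
```

```text
turn [0.0029, 0.0058, -0.0006] shift [-0.0004, -0.0009, 0.0002] fwd [ 0.9812 -0.0011  0.193 ] pos [549.39426921 -34.92734902  60.22143844] [ 3.13877458 -0.19420972  0.0894217 ] j [-0.21  0.55  2.02  0.14  0.39  1.14]
```

Call:
arm_command([
  [[0,0,0],[0.0098,-0.0008,0.0019],255],
  [[0,0,0],[0.0196,-0.0008,0.0039],255],
  [[0,0,0],[0.0294,-0.0008,0.0058],255],
  [[0,0,0],[0.0373,-0.0008,0.0073],255],
  [[0,0,0],[0.0412,-0.0008,0.0081],255],
  [[0,0,0],[0.0432,-0.0008,0.0085],255],
  [[0,0,0],[0.0451,-0.0008,0.0089],255],
  [[0,0,0],[0.048,-0.0008,0.0094],255],
])

```text
t: 50.95
eef_pos: [596.9, -28.3, 59.5]
tcp_rot: [-3.139, -0.194, 0.09]
ft_force: [-3.0, -0.6, -0.3]
opening: 0.003
```

```bash
python3 -c "
from h import *
gop(665,-24,60,.09,-.2); print(env.state()['ft_force'])"
```

```text
turn [-0.0023, 0.0059, 0.0002] shift [0.067, 0.0019, 0.0127] fwd [9.812e-01 6.000e-04 1.929e-01] pos [596.87719449 -28.27889178  59.5169468 ] [-3.13932101 -0.19410841  0.09019669] j [-0.18  0.6   1.9   0.12  0.46  1.19]
[-3.00512706 -0.60622766 -0.32669455]
```

Call:
arm_command([
  [[0,0,0],[0.0049,0,0.001],255],
  [[0,0,0],[0.0098,0,0.0019],255],
  [[0,0,0],[0.0147,0,0.0029],255],
  [[0,0,0],[0.0196,0,0.0038],255],
  [[0,0,0],[0.0245,0,0.0048],255],
  [[0,0,0],[0.0294,0,0.0058],255],
  [[0,0,0],[0.0343,0,0.0067],255],
  [[0,0,0],[0.0392,0,0.0077],255],
])

```text
t: 51.75
eef_pos: [637.6, -24.6, 59.8]
tcp_rot: [-3.14, -0.195, 0.09]
ft_force: [-3.1, 1.5, -1.8]
opening: 0.005
```

Call:
arm_command([
  [[0,0,0],[0.0039,0,0.0008],255],
  [[0,0,0],[0.0078,0,0.0015],255],
  [[0,0,0],[0.0108,0,0.0021],255],
  [[0,0,0],[0.0137,0,0.0027],255],
  [[0,0,0],[0.0157,0,0.0031],255],
  [[0,0,0],[0.0177,0,0.0035],255],
  [[0,0,0],[0.0177,0,0.0035],255],
])

```text
t: 52.45
eef_pos: [653.2, -23.1, 59.5]
tcp_rot: [-3.139, -0.191, 0.09]
ft_force: [-14.6, -2.5, 8.1]
opening: 0.0
```

```bash
python3 - <<'E'
from h import *
gop(665,-24,60,.09,-.2); print(env.state()['ft_force'])
c2,i2,_,_=snap('scene','s3')
cv2.imwrite('pics/s3z.png',cv2.resize(i2[130:380,160:480],None,fx=2.4,fy=2.4))
c,im,d,s=snap('wrist','w38')
E
```

```text
turn [-0.0028, 0.0094, 0.0005] shift [0.0115, 0.0019, 0.0018] fwd [0.9819 0.001  0.1895] pos [653.22029614 -23.14716245  59.54916552] [-3.13889809 -0.19062377  0.09049835] j [-0.16  0.66  1.76  0.09  0.55  1.25]
[-14.64478993  -2.48762194   8.13862871]
```

View pics/s3z.png

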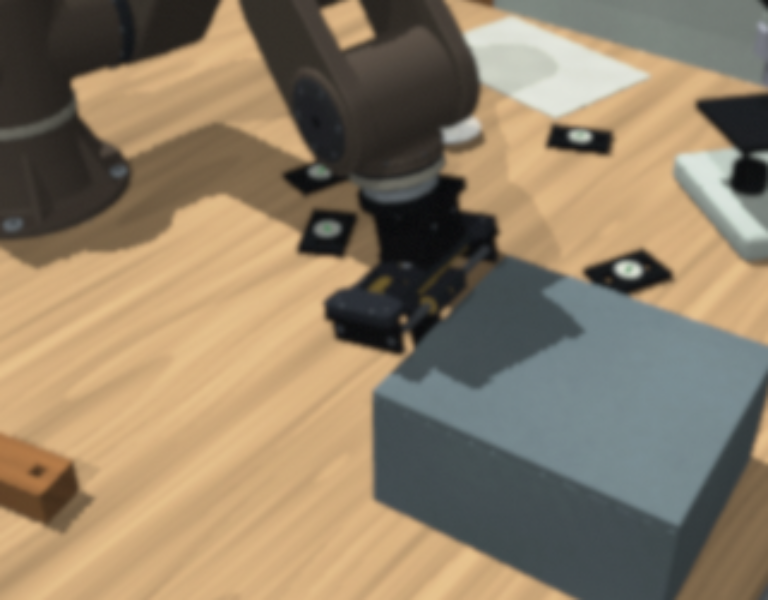

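View pics/w38.png

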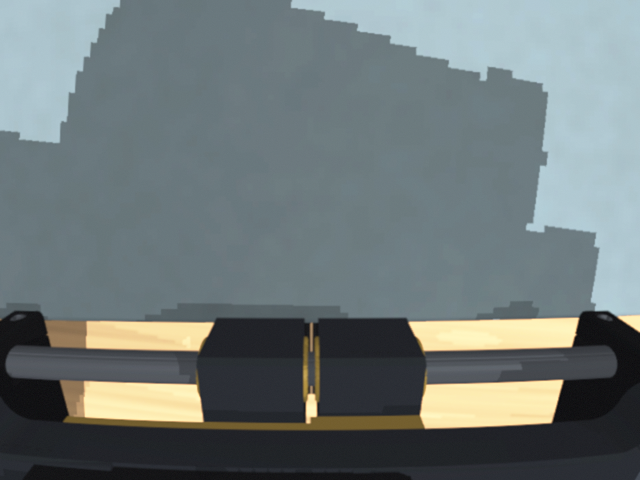

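The push force rose to 15 N, which suggests it has reached its stop. I'll back off and look.

Call:
arm_command([
  [[0,0,0],[-0.01,0,-0.002],255],
  [[0,0,0],[-0.04,0,-0.01],255],
  [[0,0,0],[-0.08,0,-0.035],255],
  [[0,-0.1,0],[-0.12,0,-0.07],255],
  [[0,-0.1,0],[-0.16,0,-0.1],255],
  [[0,-0.1,0],[-0.16,0,-0.13],255],
  [[0,-0.1,0],[-0.16,0,-0.13],255],
])

```text
t: 53.25
eef_pos: [474.5, -40.3, 159.9]
tcp_rot: [3.141, -0.103, 0.09]
ft_force: [-0.7, -0.4, -0.2]
opening: 0.004
```

```bash
python3 - <<'E'
from h import *
read_camera('wrist');c,im,d,s=snap('wrist','w39'); print(s['t'],s['eef_pos'],s['tcp_rot'],s['ft_force']); np.save('/tmp/w39.npy',d)
c2,i2,_,_=snap('scene','s4')
t,it,_,_=snap('top','t4'); cv2.imwrite('pics/t4z.png',cv2.resize(it[90:300,230:490],None,fx=3,fy=2.8))
E
```

```text
53.3 [474.84691737 -40.22436826 158.28146832] [ 3.14147998 -0.10120959  0.09012672] [0.0235914  0.72411163 0.22895994]
```

View pics/w39.png

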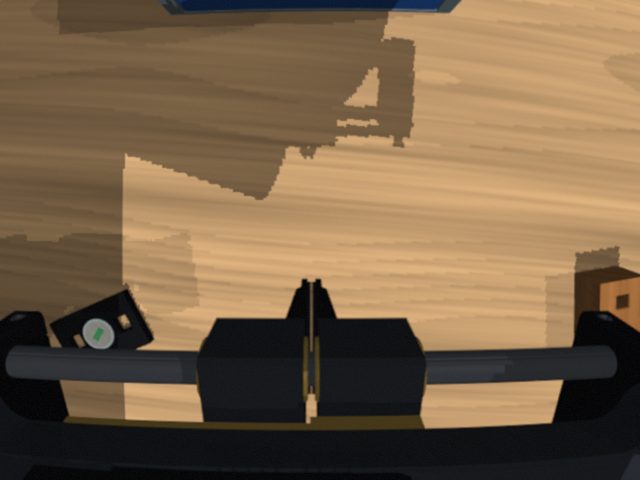

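View pics/t4z.png

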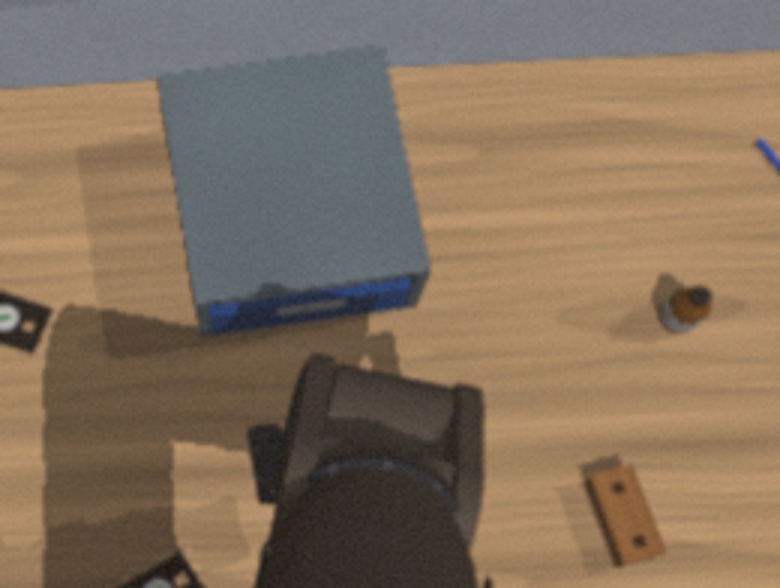

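The front looks nearly flush. I'll move closer to measure the panel against the frame edge.

Call:
arm_command([
  [[0,0,0],[0.03,0,0],255],
  [[0,0,0],[0.06,0,0],255],
  [[0,0,0],[0.075,0,0],255],
  [[0,0,0],[0.075,0,0],255],
  [[0,0,0],[0.075,0,0],255],
])

```text
t: 53.95
eef_pos: [547.6, -32.8, 162.0]
tcp_rot: [-3.139, -0.093, 0.091]
ft_force: [0.3, -0.2, -1.0]
opening: 0.005
```

```bash
python3 - <<'E'
from h import *
read_camera('wrist');c,im,d,s=snap('wrist','w40'); print(s['t'],s['eef_pos'],s['tcp_rot'],s['ft_force']); np.save('/tmp/w40.npy',d)
cv2.imwrite('pics/w40z.png',cv2.resize(im[0:200,120:520],None,fx=2,fy=2,interpolation=cv2.INTER_NEAREST))
E
```

```text
54.0 [547.28671355 -32.83195391 162.31565487] [-3.13910788 -0.09344803  0.09060853] [-0.63937809  0.27280033 -0.09108419]
```

View pics/w40z.png

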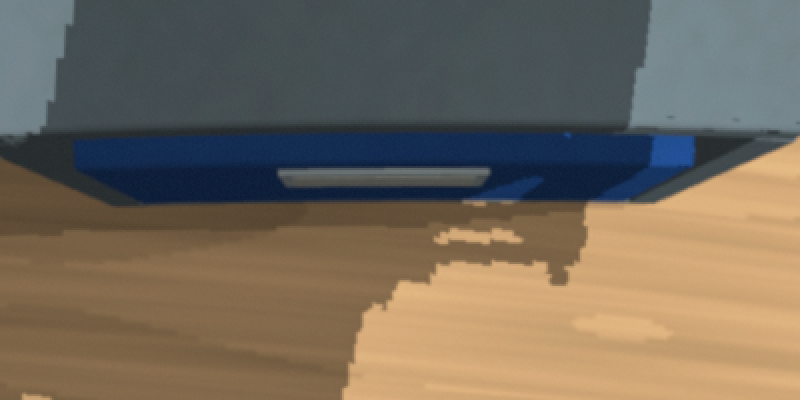

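```bash
python3 - <<'E'
from h import *
im=cv2.imread('pics/w40.png'); c=get_calibration('wrist')
cv2.imwrite('pics/w40y.png',cv2.resize(im[55:115,115:275],None,fx=5,fy=5,interpolation=cv2.INTER_NEAREST))
cv2.imwrite('pics/w40x.png',cv2.resize(im[55:115,360:520],None,fx=5,fy=5,interpolation=cv2.INTER_NEAREST))
def L(px,z):
    P=plane(c,[px],z)[0,:2]; u=np.array([np.cos(.09),np.sin(.09)]); v=np.array([-u[1],u[0]]); return np.round([P@u,P@v],1)
print('panel top outer', L((160,84),78), L((460,83),78))
print('post bottom', L((176,103),0), L((447.5,101.5),0))
print('roof', L((125,69),128),L((500,68),128))
d=np.load('/tmp/w40.npy')
for r in range(64,108,2): print(r,np.round(depthpt(c,[(200,r)],[d[r,200]]),1), np.round(depthpt(c,[(150,r)],[d[r,150]]),1))
E
```

```text
panel top outer [659.2  16.4] [ 659.9 -180.4]
post bottom [658.5  32.7] [ 660.  -199.1]
roof [657.6  16.4] [ 658.3 -183.5]
64 [[658.6  34.9 127.4]] [[656.6  61.2 129.1]]
66 [[657.8  35.2 126.5]] [[656.2  62.4 126.2]]
68 [[666.6  49.1  79.4]] [[655.4  62.9 125. ]]
70 [[665.4  49.1  79.1]] [[662.3  80.   84.4]]
72 [[663.9  48.6  80.3]] [[660.9  79.7  85. ]]
74 [[662.9  49.   79. ]] [[659.9  80.1  83.9]]
76 [[661.6  48.9  79. ]] [[658.3  79.2  85.9]]
78 [[660.2  48.4  80.2]] [[657.   79.1  86. ]]
80 [[659.2  48.9  78.4]] [[656.   79.7  84.5]]
82 [[657.9  48.6  79.1]] [[654.6  79.2  85.5]]
84 [[657.1  49.4  76.1]] [[653.9  80.4  82.5]]
86 [[656.8  51.1  70.4]] [[653.5  82.9  76.6]]
88 [[656.6  53.   63.4]] [[652.9  84.5  72.5]]
90 [[656.3  55.   56.6]] [[652.6  87.3  65.8]]
92 [[656.3  57.4  47.9]] [[660.2 113.7   2.9]]
94 [[655.8  59.3  41.4]] [[658.8 114.4   1.2]]
96 [[655.4  61.4  33.6]] [[657.2 114.5   0.8]]
98 [[655.3  64.3  23.7]] [[655.5 114.3   1. ]]
100 [[655.   66.9  14.4]] [[653.8 114.3   1. ]]
102 [[654.7  69.7   4.5]] [[652.1 114.    1.5]]
104 [[653.4  70.6   1.2]] [[6.505e+02 1.144e+02 4.000e-01]]
106 [[651.7  70.4   1.6]] [[648.8 113.9   1.3]]
```

View pics/w40y.png

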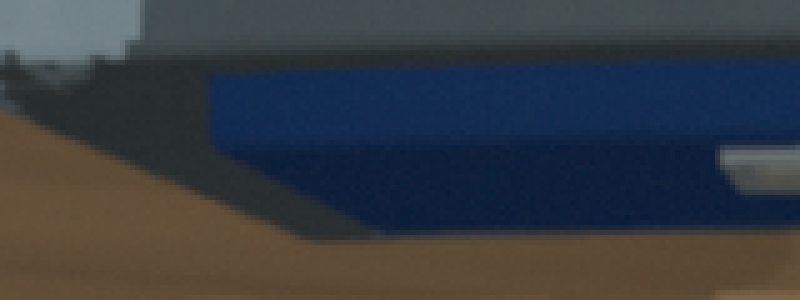

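View pics/w40x.png

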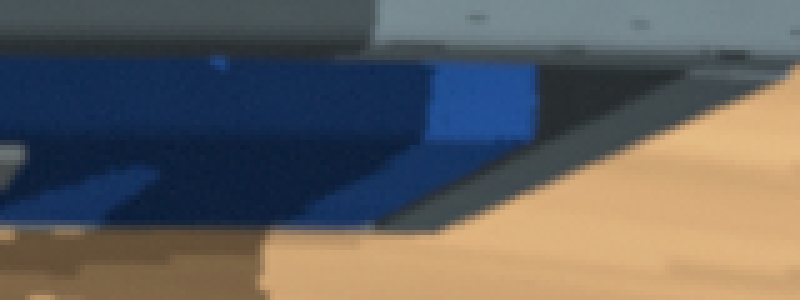

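The panel front reads 659.2–659.9 and the cabinet posts 658.5–660.0 along the closing axis. That is flush within 1 mm, so the drawer is past the catch. A last check on the bottle and dish.

```bash
python3 - <<'E'
from h import *
t,it,_,_=snap('top','t5'); i0=cv2.imread('pics/top0.png')
for n,(x0,y0,x1,y1) in {'bottle':(440,180,478,215),'dish':(165,298,210,340)}.items():
    a=i0[y0:y1,x0:x1]; r=cv2.matchTemplate(it[y0-8:y1+8,x0-8:x1+8],a,cv2.TM_CCOEFF_NORMED); _,m,_,l=cv2.minMaxLoc(r); print(n,round(m,3),'shift px',l[0]-8,l[1]-8)
s=env.state(); print(s['t'],s['ft_force'])
E
```

```text
bottle 0.993 shift px 0 0
dish 0.467 shift px 0 0
54.1 [ 0.72298738 -0.17223864  0.28874106]
```

```bash
python3 - <<'E'
from h import *
a=cv2.imread('pics/top0.png')[280:360,130:260]; b=cv2.imread('pics/t5.png')[280:360,130:260]
cv2.imwrite('pics/cmp.png',cv2.resize(np.vstack([a,b]),None,fx=3.5,fy=3.5))
E
```

```text
(no output)
```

View pics/cmp.png

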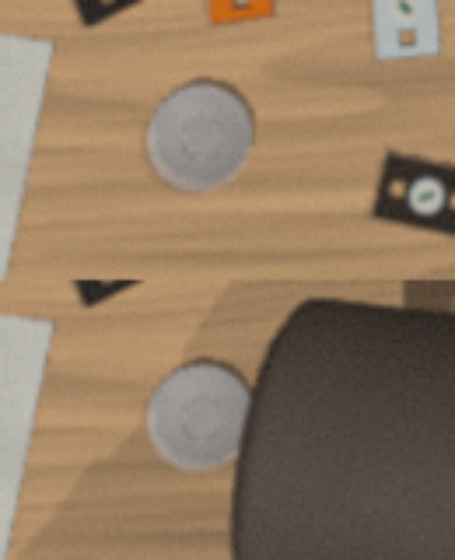

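The dish sits in the same place, at (200,135) in both crops; the low match score came from the arm covering part of it. Handing the job in.

```bash
python3 -c "
from h import *
print(env.job_done())"
```

```text
the job is handed in; nothing more can be done
None
```

I stacked all four plates (yellow, green, orange, white from the bottom up) in the nest, put both pins through the stack, pushed the drawer home, and handed the job in at about 54 s.

What the last checks showed:
- **Stack:** the top lay flat at z≈69 mm, against 68.7 expected for four layers. It sits about 1.2–1.5 mm to one side within the guides, which is inside the stated play.
- **Pins:** both bottomed out with about 8 N of contact. Their heads read 104.6 and 105.3 mm high, against 104.7 expected.
- **Drawer:** the front is flush with the cabinet posts to within about 1 mm, and the push ended against a hard stop at about 15 N. I did not see the stack again once the drawer was closed.
- **Bottle:** no shift in the top camera.
- **Dish:** it matched poorly by template (0.47) because the arm covered part of it, but by eye it has not moved.
- **Tilt:** my first attempt to tilt the tool 25° for the final push ran close to a wrist joint limit and drifted 15 mm sideways in free air. I reduced the tilt to about 11° and carried on.

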